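# Re-zero an indexing turret, count three clicks and lock it

### The arm

A 7-joint arm with a two-finger parallel gripper is mounted at the origin on a cart in front of the work surface, level with it; the furniture and walls round the work are solid. World frame = base frame: x ahead of the robot, y to its left, z up, the work surface at z = 0. Lengths are in m, angles in degrees, forces in N, time in s.
With the tool pointing down it reaches from about 0.4 to 0.875 m from the base axis. Payload 4.4 kg.
Tool frame: the origin (TCP) lies on the centre line of the jaws, within the pads' length; the fingertips stand 19 mm ahead of it and the grasp point (between the pads) is the TCP; x points along the fingers, z is the direction in which the jaws open and shut, and the axes are right-handed (so a half turn about x gives the same grasp; the last joint's range is limited). The gripper opens to 85 mm and grips with 20 to 120 N. Pads are 22 mm wide; open, the fingers measure 114 mm over their backs; the gripper's body (76 mm by 85 mm) begins 54 mm behind the grasp point. The pads swing forward as they close: fully open they stand 13 mm farther back than shut.
Start: joints at [-78.598, 36.005, 2.206, 86.941, -1.547, 57.084, -1.146], TCP at [0.17, 0.627, 0.25] pointing down, gripper open.
Joint ranges: [-175.42, 175.42], [-21.48, 121.26], [-71.46, 75.88], [10.55, 141.38], [-63.04, 243.04], [13.31, 113.54], [-168.57, 168.57]. Speed limits (degrees/s): [147.25, 147.25, 180, 180, 180, 180, 180].

### API

Orientations are given as a 3x3 rotation matrix whose columns are the frame's x, y, z axes.
In Python, from bench import robot gives the robot as it stands.
- The arm moves only by the tool arm_command, never from a script. Its argument "series" is a list of rows, each a list of 7 numbers: the finger opening in cm, from 0 to 8.54, then the shift along the tool's x, y, z in cm, then the turn, a rotation vector about the tool's x, y, z in degrees. In form: [[fingers, x, y, z, rx, ry, rz], ...]. A call has 1 to 10 rows; each row is the pose to reach, as a shift and turn from the pose measured when the call began, along the tool's axes at that moment; what a row does not reach only later rows make up. A row lasts 1/12 s, in which the tool goes at most 41.7 mm and 7.16 degrees, less where a joint would pass 70% of its speed; a pose out of reach is approached as far as the arm can. A call with a gripper value outside its range is refused whole. The fingers move at their own pace and stop on an object; the grip force is fixed at half the most. Time passes only in rows, so rows that repeat a pose let the fingers close. It gives the time, the measured TCP pose, the force and the opening at its end, in the units of the state.
- robot.observe(): the state, without advancing time (a new reading comes with each control period).
- robot.capture(name): name is "scene" or "top" or "wrist"; returns the picture (480x640x3 uint8, blue, green, red); there is no depth.
- robot.get_calibration(name): a dict with "intrinsics" (3x3 intrinsics, pixels), "dist_coeffs" ([k1, k2, p1, p2, k3] as OpenCV has them; the pictures are not rectified), "world_from_camera" (4x4, takes a point from camera to world coordinates). Camera axes: x right, y down, z forward; pixel columns grow to the right and rows downward; lengths in m; the calibration is good to about 2 mm. A picture is of the moment at which its call begins: read the wrist's pose just before it. get_calibration takes no time and is no camera call; for the wrist camera it gives the pose at the moment of the call.
- robot.close_job(): hands the job in, once; it reports no verdict.
Trained networks look in the newest picture that a camera, given by its name, has taken for a name from the list of things; names that differ only in an ending like _2 or _b are one class to them, and where a whole thing is asked for, a point or a joint stands for the part that bears it (a point fixed in the world has none). Each returns a list of dicts, best first, with "p" (0 to 1); they miss things now and then, are a little off and sometimes report something else, mostly with a low value. They report only what shows in the picture. A call takes as long as a camera call.
- robot.silhouettes(camera, label): "mask" (480x640 bool, what is visible of it) and "bbox" ([left, top, right, bottom] in pixels, round what is visible of it).
The state is a dict: "t": time; "qpos": joint angles; "dq": joint speeds; "effort": joint torques, N m; "tool_pos": TCP position; "tool_rot": TCP orientation; "wrist_force": force on the tool from outside, world axes, zero at the start; "wrist_torque": the same for the moment, N m; "gripper_width": opening from 0.0 (shut) to 1.0 (fully open).
Only numpy, scipy, OpenCV 4.12 (cv2) and the standard library are available. Lean on these libraries where they do the work, as an engineer would, in place of code of your own. Each camera call takes 0.05 s, during which the arm holds its last target.

### The job

The six-station indexing table for sound boxes has lost its count. Push the turret round clockwise (seen from above) by its brass posts until you feel its end stop, then turn it back anticlockwise exactly three clicks without running past, and lock it there by moving the red-handled pin from its parking hole through the turret's slot into the station hole, fully home and upright. Do not force anything, and leave the sound box, the jar and the bowl alone.

Things in the scene. Friction and masses are not known exactly. Their poses are not given: they have to be found in the camera images.
- indexer: Fixed indexing table: grey bed plate 190 x 250 x 24 mm, its long side along its own y, the turret above it. Origin on the worktop under the turret's axis, z up; the bed reaches from y = -95 to y = +155 mm, x = -95 to +95 mm.
- hub (a point): Point on the turret's vertical axis at the upper face of its bright metal disc, 46 mm above the worktop; fixed to the bed, shares its axes. Disc: radius 80 mm, 8 mm thick. On it stand six identical brass posts, 12 mm thick, 24 mm tall (height 46 to 70 mm), on a circle of radius 60 mm, and a low steel cap in the middle (radius 22 mm, top at height 56 mm).
- gap (a point): Point fixed to the bed, 60 mm from the turret's axis along the bed's -y, 46 mm above the worktop (on the disc's face). At rest at any click two neighbouring posts stand on either side of it and leave 48 mm clear: posts stand at 0, 60 ... 300 degrees from the bed's +x, gaps at 30, 90 ... 330 degrees. All clicks look alike: which one it is cannot be seen, only felt from the stop.
- detent (a point): Sprung brass roller under the disc; makes six clicks, 60 degrees apart. Pushing a post over a click takes about 3 to 6 N; 30 degrees on, the turret springs by itself to the next click, the post behind may touch the pusher. At the clockwise end, the home click, a hidden stop is met at once. It starts one or two clicks anticlockwise of home and can go beyond three. Over 25 N is forcing.
- station (a point): Centre of the mouth of the station hole in the bed's upper face, 24 mm above the worktop, 74 mm from the turret's axis along the bed's +y. Hole 13 mm wide, floor 4 mm above the worktop. At each click one of six radial slots in the disc's rim (13 mm wide, open outward, radius 64 to 80 mm, height 38 to 46 mm) stands above it.
- parking (a point): Centre of the mouth of the parking hole, in the top of a small black boss (34 x 34 mm) 54 mm above the worktop, 130 mm from the turret's axis along the bed's +y. Hole 13 mm wide, floor 4 mm above the worktop. The pin stands in it at the start.
- pin_grip (a point): Lock pin, loose: steel shank 10 mm thick, 66 mm long, tip slightly tapered; red handle above it 22 mm thick, 49 mm long; 115 mm in all, about 60 g. This point is on its axis near the handle's middle, 93 mm above the tip; z runs up the pin. It is 97 mm above the worktop when the pin is parked or fully home in the station hole.
- pin_tip (a point): Centre of the pin's lower tip. 4 mm above the worktop when fully home.
- pin: The same lock pin; origin at the tip.
- sound_box: Bystander: dark six-sided wooden sound box, 120 x 91 x 80 mm, beyond the table.
- glue_jar: Bystander: glass jar of amber glue with a tin lid, 67 mm across, 90 mm tall, on the right.
- bowl: Bystander: open coconut-shell bowl, 120 mm across, 75 mm tall, beyond the table on the left.

How it is judged:
By the outcome, as a careful person would: the job done as asked, in the order asked, and still so for the second after the job is handed in, with the robot touching nothing.
It also fails if it takes over 72 s, if anything falls off the work surface, if the arm or the gripper's body presses on something with over 40 N, if the wrist force passes 120 N, or if a joint passes its speed limit or range.

## Working session

There is one attempt and no reset: what is moved stays moved. The work goes in short steps, Python scripts to look and compute and a tool call to move; the robot and the scene stay as the last step left them, time stands still between calls to the robot, and variables do not carry over. Pictures are saved under pics/ and viewed, and the job is handed in when it is done.

Besides the shell and the picture viewer there is one more tool, called after "Call:" by a JSON object that holds its "fn" and its "kwargs". arm_command: Moves the arm, as the interface text tells. Its arguments: {"type":"object","properties":{"series":{"type":"array","items":{"type":"array","items":{"type":"number"}}}},"required":["series"]}

```bash
mkdir -p pics; ls; python3 - <<'E'
from bench import robot
import cv2,numpy as np
s=robot.observe();print(s)
for n in("scene","top","wrist"):
    im=robot.capture(n);cv2.imwrite(f"pics/a_{n}.png",im)
    c=robot.get_calibration(n);print(n,np.round(c["intrinsics"],1).tolist(),c["dist_coeffs"],np.round(c["world_from_camera"],4).tolist())
E
```

```text
pics
{'t': 0.0, 'qpos': array([-78.5973448 ,  36.05981299,   2.2023323 ,  86.99579103,
        -1.54759324,  57.08386501,  -1.14658257]), 'dq': array([ 0.13749161, -0.00782644,  0.0609398 ,  0.02829575, -0.03215564,
        0.04529506, -0.01114392]), 'effort': array([ 7.39585848e-04, -5.63405156e+01,  1.22640911e+00, -1.93440181e+01,
        1.10477814e-02,  1.06668868e-02, -9.02143086e-06]), 'tool_pos': array([0.16993663, 0.62678232, 0.24938   ]), 'tool_rot': array([[-4.87204030e-04, -9.65137556e-01,  2.61742738e-01],
       [-1.85341673e-03,  2.61743191e-01,  9.65135776e-01],
       [-9.99998164e-01, -1.49003285e-05, -1.91632443e-03]]), 'wrist_force': array([ 0.64125646, -0.05886322, -0.90623023]), 'wrist_torque': array([ 0.014233  , -0.03649143, -0.02197527]), 'gripper_width': 0.996913482555091}
scene [[462.8, 0.0, 323.1], [0.0, 462.8, 235.0], [0.0, 0.0, 1.0]] [-0.08127257  0.          0.          0.          0.        ] [[-0.6703, -0.4597, 0.5826, 0.1048], [-0.7421, 0.4077, -0.5321, 0.4595], [0.0071, -0.7889, -0.6144, 0.6652], [0.0, 0.0, 0.0, 1.0]]
top [[606.9, 0.0, 322.8], [0.0, 606.9, 248.8], [0.0, 0.0, 1.0]] [-0.18516803  0.          0.          0.          0.        ] [[0.0188, -0.9956, 0.0914, 0.4878], [-0.9996, -0.0205, -0.0178, -0.0292], [0.0196, -0.0911, -0.9957, 1.4038], [0.0, 0.0, 0.0, 1.0]]
wrist [[378.5, 0.0, 313.2], [0.0, 378.5, 232.6], [0.0, 0.0, 1.0]] [-0.07809774  0.          0.          0.          0.        ] [[0.2616, 0.9187, 0.2959, 0.0939], [0.9652, -0.2485, -0.0817, 0.6485], [-0.0016, 0.307, -0.9517, 0.3727], [0.0, 0.0, 0.0, 1.0]]
```

View pics/a_scene.png

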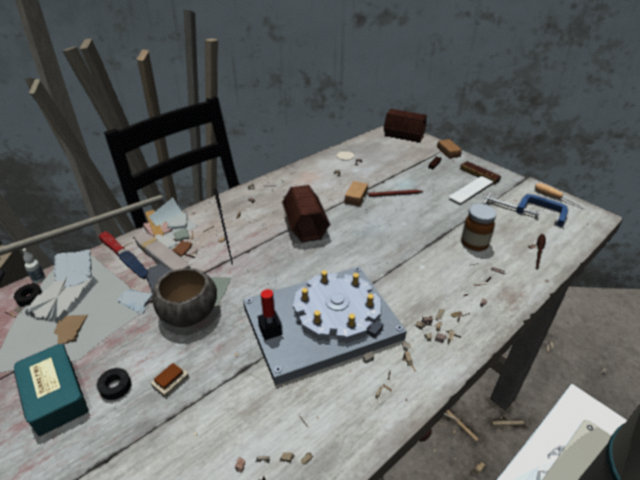

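View pics/a_top.png

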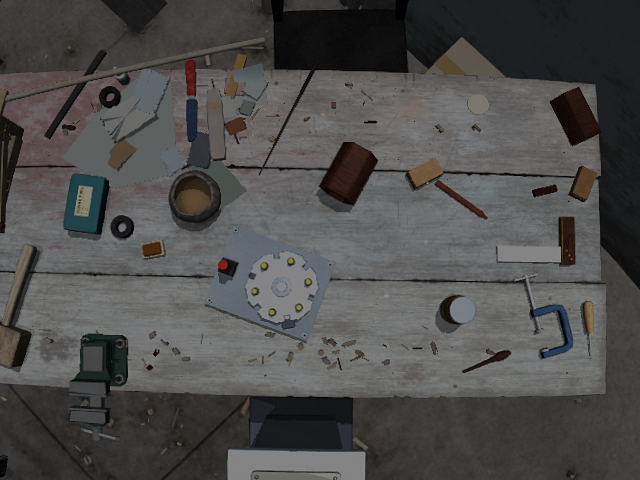

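```bash
python3 - <<'E'
from bench import robot
import cv2,numpy as np
for cam in("top","scene"):
  for l in("indexer","pin","sound_box","glue_jar","bowl"):
    r=robot.silhouettes(cam,l)
    for d in r[:2]:
        m=d["mask"];ys,xs=np.nonzero(m);print(cam,l,round(d["p"],2),d["bbox"],m.sum(),xs.mean().round(1),ys.mean().round(1))
        np.save(f"m_{cam}_{l}.npy",r[0]["mask"])
E
```

```text
top indexer 0.81 [201.7, 224.7, 332.7, 339.5] 8922 269.9 282.7
top sound_box 0.6 [322.3, 141.7, 379.0, 202.0] 2272 348.5 172.3
top glue_jar 0.83 [439.9, 291.9, 475.9, 321.5] 892 457.6 308.9
top bowl 0.94 [168.0, 170.1, 222.3, 222.3] 2226 194.1 196.4
top bowl 0.47 [437.9, 295.8, 475.9, 322.3] 836 457.0 309.3
scene indexer 0.66 [243.5, 268.1, 408.4, 385.9] 11710 322.2 323.5
scene pin 0.72 [260.0, 288.1, 275.0, 324.7] 357 267.7 304.1
scene sound_box 0.62 [243.6, 267.5, 408.3, 388.4] 11484 322.6 323.6
scene sound_box 0.61 [282.4, 182.7, 332.8, 241.9] 1925 305.8 213.3
scene glue_jar 0.86 [460.0, 206.0, 497.2, 251.3] 1240 478.7 226.6
scene bowl 0.86 [152.2, 269.0, 219.7, 326.5] 3052 184.0 296.6
```

```bash
cat > h.py <<'E'
from bench import robot
import cv2,numpy as np
from scipy.spatial.transform import Rotation as R
def proj(cal,P):
    T=np.linalg.inv(cal["world_from_camera"]);P=np.atleast_2d(P).astype(float)
    return cv2.projectPoints(P,cv2.Rodrigues(T[:3,:3])[0],T[:3,3],np.array(cal["intrinsics"]),np.array(cal["dist_coeffs"]))[0][:,0]
def unproj(cal,uv,z):
    K=np.array(cal["intrinsics"]);n=cv2.undistortPoints(np.array(uv,float).reshape(-1,1,2),K,np.array(cal["dist_coeffs"]))[:,0]
    T=np.array(cal["world_from_camera"]);d=np.c_[n,np.ones(len(n))]@T[:3,:3].T;o=T[:3,3]
    return o+d*((z-o[2])/d[:,2])[:,None]
E
python3 - <<'E'
from h import *
for n in("top","scene"):
    im=cv2.imread(f"pics/a_{n}.png");hsv=cv2.cvtColor(im,cv2.COLOR_BGR2HSV)
    x0,y0,x1,y1=(200,215,345,345) if n=="top" else (235,255,415,390)
    c=cv2.resize(im[y0:y1,x0:x1],None,fx=4.4,fy=4.4,interpolation=cv2.INTER_CUBIC);cv2.imwrite(f"pics/b_{n}.png",c)
    m=cv2.inRange(hsv,(18,110,90),(38,255,255));k,l,st,ce=cv2.connectedComponentsWithStats(m)
    cal=robot.get_calibration(n)
    for i in range(1,k):
        if x0<ce[i][0]<x1 and y0<ce[i][1]<y1 and st[i][4]>4: print(n,st[i],ce[i].round(1),unproj(cal,ce[i],0.07 if n=="top" else .06).round(4))
    m=cv2.inRange(hsv,(0,150,70),(8,255,255))
    ys,xs=np.nonzero(m[y0:y1,x0:x1]);print('red',xs.mean()+x0,ys.mean()+y0,len(xs))
E
```

```text
top [288 259   5   4  18] [290.2 260.5] [[0.583  0.0183 0.07  ]]
top [261 263   6   5  21] [263.4 265.2] [[0.5713 0.0771 0.07  ]]
top [306 279   5   5  19] [307.8 281.4] [[ 0.5379 -0.0214  0.07  ]]
top [252 289   5   5  21] [254.  290.8] [[0.5146 0.0962 0.07  ]]
top [296 305   5   5  22] [298.1 307.1] [[ 0.481  -0.0013  0.07  ]]
top [269 310   6   5  22] [271.3 311.8] [[0.4695 0.0572 0.07  ]]
red 222.72 264.4533333333333 75
scene [322 271   5   5  17] [323.8 272.8] [[0.5898 0.0139 0.06  ]]
scene [354 274   4   4  16] [355.5 275.5] [[ 0.5436 -0.0263  0.06  ]]
scene [303 289   4   4  16] [304.5 290.5] [[0.5776 0.0729 0.06  ]]
scene [368 294   5   5  19] [370.  296.5] [[ 0.4864 -0.0061  0.06  ]]
scene [315 311   5   5  20] [316.8 313.2] [[0.5204 0.0933 0.06  ]]
scene [350 314   4   5  18] [351.5 316.2] [[0.4749 0.0528 0.06  ]]
red 266.5 294.1511627906977 86
```

View pics/b_top.png

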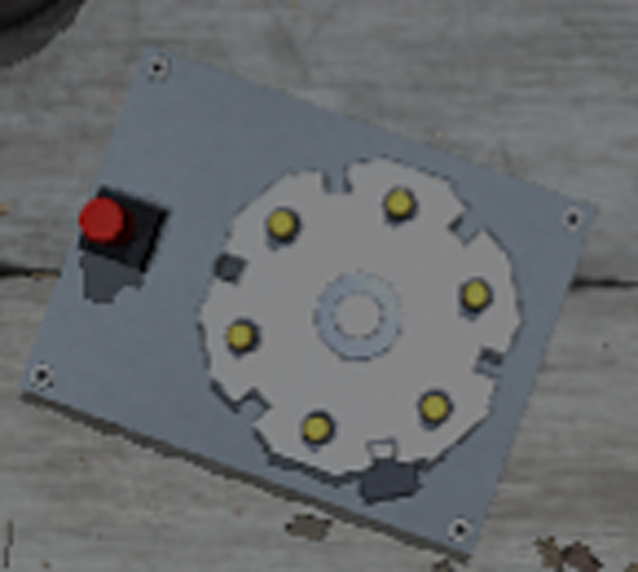

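View pics/b_scene.png

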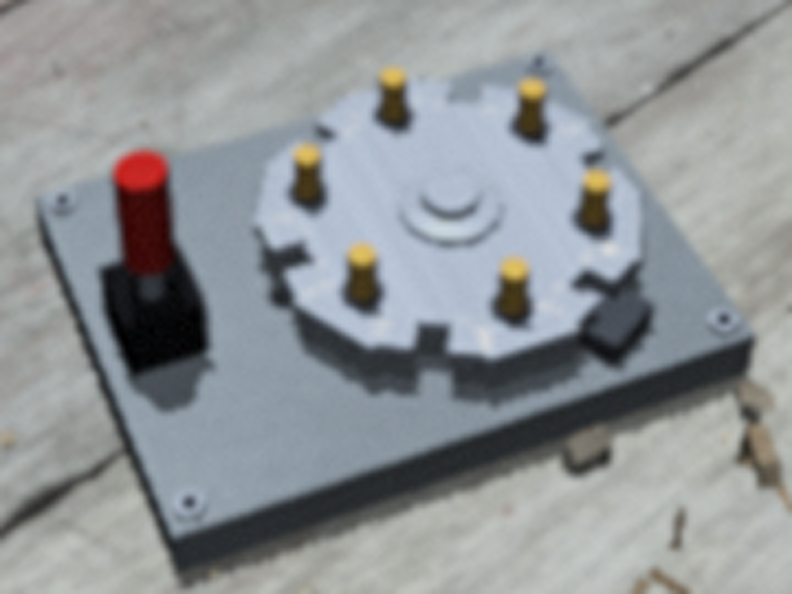

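View pics/a_wrist.png

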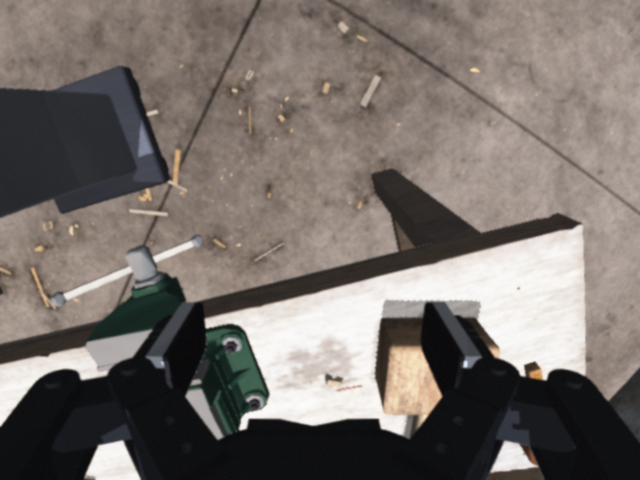

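```bash
python3 - <<'E'
from h import *
from scipy.optimize import least_squares
top=np.array([[290.2,260.5],[307.8,281.4],[298.1,307.1],[271.3,311.8],[254,290.8],[263.4,265.2]])
sc=np.array([[323.8,272.8],[355.5,275.5],[370,296.5],[351.5,316.2],[316.8,313.2],[304.5,290.5]])
a=-np.arange(6)*60
ct=robot.get_calibration("top");cs=robot.get_calibration("scene")
def P(p,z):
    t=np.radians(a+p[2]);return np.c_[p[0]+.06*np.cos(t),p[1]+.06*np.sin(t),np.full(6,z)]
for nm,f in (("top",lambda p:(proj(ct,P(p,.07))-top).ravel()),("scene",lambda p:(proj(cs,P(p,.068))-sc).ravel()),("both",lambda p:np.r_[(proj(ct,P(p,.07))-top).ravel(),(proj(cs,P(p,.068))-sc).ravel()])):
    r=least_squares(f,[.526,.038,-19],x_scale=[.01,.01,1]);print(nm,r.x,np.abs(r.fun).max())
p=r.x;t=np.radians(p[2]);by=np.array([-np.sin(t),np.cos(t)])
print("pin pred", p[:2]+.13*by,"station",p[:2]+.074*by,"gap",p[:2]-.06*by)
print("pin top cam",unproj(ct,[222.9,264.5],.119), "scene",unproj(cs,[266.5,294.2],.100))
print(proj(ct,[*(p[:2]+.13*by),.119]))
# bed corners
M=np.array([[np.cos(t),-np.sin(t)],[np.sin(t),np.cos(t)]])
c=np.array([[-.095,-.095],[.095,-.095],[.095,.155],[-.095,.155]])@M.T+p[:2]
for n,cal in(("top",ct),("scene",cs)): print(n,proj(cal,np.c_[c,np.full(4,.024)]).round(1).tolist())
E
```

```text
top [  0.52623655   0.03770721 -18.95175722] 0.17992369331415148
scene [  0.52649507   0.03901204 -18.93240676] 0.29386681092927347
both [  0.52647796   0.03839891 -18.94945409] 0.4367653313285018
pin pred [0.56869337 0.16135362] station [0.55050827 0.10838851] gap [ 0.50699393 -0.01834941]
pin top cam [[0.56798572 0.15956392 0.119     ]] scene [[0.58263802 0.15283545 0.1       ]]
[[222.07511103 264.14957877]]
top [[306.4, 340.5], [335.0, 261.8], [232.7, 224.4], [203.3, 302.2]]
scene [[406.8, 330.8], [359.3, 265.7], [242.5, 299.2], [274.0, 376.9]]
```

Call:
{"fn": "arm_command", "kwargs": {"series": [[0,2,-10,-10,0,0,0],[0,5,-20,-20,1,0,0],[0,5,-30,-30,2,0,0],[0,5,-40,-40,3,0,0],[0,5,-49.4,-53.4,3.7,0,0],[0,5,-49.4,-53.4,3.7,0,0],[0,5,-49.4,-53.4,3.7,0,0],[0,5,-49.4,-53.4,3.7,0,0],[0,5,-49.4,-53.4,3.7,0,0],[0,5,-49.4,-53.4,3.7,0,0]]}}

```text
t: 1.48
tool_pos: [0.3661, 0.2598, 0.2168]
tool_rot: [[0.001, -0.946, 0.323], [0.001, 0.323, 0.946], [-1.0, -0.001, 0.001]]
wrist_force: [0.8, 0.0, 0.3]
gripper_width: 0.005
```

Call:
{"fn": "arm_command", "kwargs": {"series": [[0,0,0,0,0,0,0]]}}

```text
t: 1.57
tool_pos: [0.3695, 0.2514, 0.2168]
tool_rot: [[0.002, -0.942, 0.335], [-0.004, 0.335, 0.942], [-1.0, -0.003, -0.003]]
wrist_force: [0.0, 0.4, -0.0]
gripper_width: 0.003
```

```bash
cat >> h.py <<'E'
HUB=np.array([.52635,.0382]);YAW=-18.95
def bed(r,th,z): # polar point in bed
    a=np.radians(th+YAW);return np.array([HUB[0]+r*np.cos(a),HUB[1]+r*np.sin(a),z])
def delta(s,p,zaz):
    """shift cm and rotvec deg in tool frame to reach p with tool down, tool z azimuth zaz (world deg)"""
    a=np.radians(zaz);x=np.array([0,0,-1.]);z=np.array([np.cos(a),np.sin(a),0]);y=np.cross(z,x)
    T=np.c_[x,y,z];Rm=np.array(s["tool_rot"])
    return np.r_[(Rm.T@(np.array(p)-s["tool_pos"]))*100,R.from_matrix(Rm.T@T).as_rotvec(degrees=True)]
def show(rows):
    s=robot.observe();print("t",round(s["t"],2),"F",s["wrist_force"].round(2))
    for p,zz in rows: print(delta(s,p,zz).round(2).tolist())
E
python3 - <<'E'
from h import *
show([(bed(.06,270,.12),90+YAW),(bed(.06,270,.2),90+YAW)])
E
```

```text
t 1.57 F [ 0.03  0.41 -0.01]
[9.81, -21.95, -20.81, -0.61, -0.18, 0.17]
[1.81, -21.97, -20.84, -0.61, -0.18, 0.17]
```

Call:
{"fn": "arm_command", "kwargs": {"series": [[0,1.8,-3,-3,-0.6,-0.2,0.2],[0,1.8,-6,-6,-0.6,-0.2,0.2],[0,1.8,-9,-9,-0.6,-0.2,0.2],[0,1.8,-12,-12,-0.6,-0.2,0.2],[0,1.8,-15,-15,-0.6,-0.2,0.2],[0,1.8,-18,-18,-0.6,-0.2,0.2],[0,4,-21,-20,-0.6,-0.2,0.2],[0,7,-21.9,-20.8,-0.6,-0.2,0.2],[0,9.8,-21.9,-20.8,-0.6,-0.2,0.2],[0,9.8,-21.9,-20.8,-0.6,-0.2,0.2]]}}

```text
t: 2.4
tool_pos: [0.504, -0.0202, 0.1158]
tool_rot: [[-0.009, -0.944, 0.329], [-0.0, 0.329, 0.944], [-1.0, 0.008, -0.003]]
wrist_force: [-0.6, -0.2, -0.2]
gripper_width: 0.002
```

```bash
python3 - <<'E'
from h import *
s=robot.observe();print(s["tool_pos"])
im=robot.capture("wrist");cv2.imwrite("pics/c_wrist.png",im)
im=robot.capture("scene");cv2.imwrite("pics/c_scene.png",cv2.resize(im[200:400,200:460],None,fx=3,fy=3))
show([(bed(.06,270,.073),90+YAW)])
E
```

```text
[ 0.503996   -0.02020649  0.11582451]
t 2.5 F [0.3  0.39 0.8 ]
[4.67, -0.16, -0.04, 0.01, -0.01, -0.19]
```

View pics/c_wrist.png

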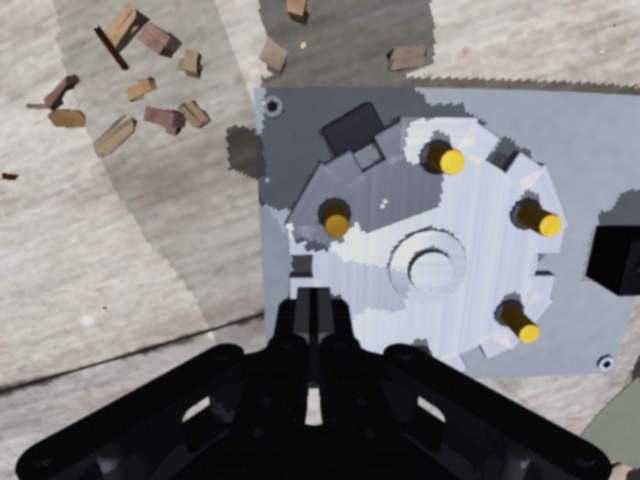

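View pics/c_scene.png

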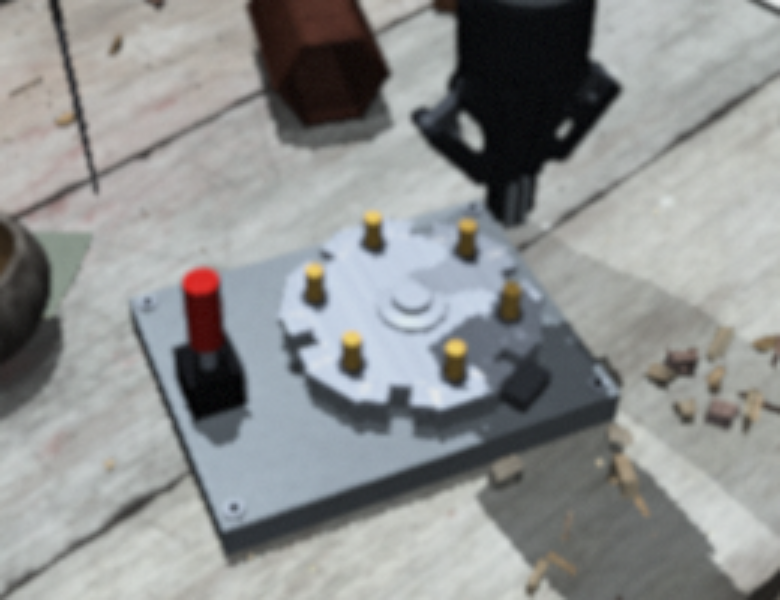

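Call:
{"fn": "arm_command", "kwargs": {"series": [[0,2.5,-0.1,0.3,0,0,0],[0,4.5,-0.1,0.3,0,0,0],[0,4.5,-0.1,0.3,0,0,0]]}}

```text
t: 2.75
tool_pos: [0.5065, -0.0132, 0.0743]
tool_rot: [[-0.005, -0.947, 0.322], [0.002, 0.322, 0.947], [-1.0, 0.006, 0.0]]
wrist_force: [-0.6, 1.0, 1.2]
gripper_width: -0.002
```

```bash
python3 - <<'E'
from h import *
print(robot.observe()["tool_pos"])
show([(bed(.057,a,.073),a-180+YAW) for a in (270,262,258,254,250,246,242,238,234,230,226,222)])
E
```

```text
[ 0.50647234 -0.01316581  0.07429435]
t 2.75 F [-0.57  0.99  1.18]
[0.13, -0.21, -0.2, 0.18, 0.0, -0.32]
[0.13, 0.58, -0.14, 8.18, -0.02, -0.32]
[0.13, 0.97, -0.07, 12.18, -0.03, -0.32]
[0.14, 1.36, 0.03, 16.18, -0.04, -0.32]
[0.14, 1.74, 0.15, 20.18, -0.06, -0.32]
[0.14, 2.1, 0.3, 24.18, -0.07, -0.32]
[0.14, 2.46, 0.48, 28.18, -0.08, -0.31]
[0.15, 2.81, 0.68, 32.18, -0.09, -0.31]
[0.15, 3.13, 0.9, 36.18, -0.1, -0.31]
[0.15, 3.45, 1.15, 40.18, -0.11, -0.31]
[0.15, 3.74, 1.41, 44.18, -0.12, -0.31]
[0.15, 4.02, 1.7, 48.18, -0.13, -0.3]
```

Call:
{"fn": "arm_command", "kwargs": {"series": [[0,0,0.3,-0.2,4,0,0],[0,0,0.6,-0.14,8,0,0],[0,0,1.0,-0.07,12,0,0],[0,0,1.2,0,14,0,0],[0,0,1.36,0.03,16,0,0],[0,0,1.36,0.03,16,0,0]]}}

```text
t: 3.25
tool_pos: [0.4962, -0.0089, 0.0765]
tool_rot: [[0.001, -0.821, 0.571], [0.001, 0.571, 0.821], [-1.0, -0.0, 0.001]]
wrist_force: [2.3, -2.5, 2.9]
gripper_width: -0.002
```

```bash
cat > look.py <<'E'
from h import *
import sys
from scipy.optimize import least_squares
from scipy.optimize import linear_sum_assignment
tag=sys.argv[1]
im=robot.capture("top");cv2.imwrite(f"pics/{tag}.png",cv2.resize(im[205:355,190:350],None,fx=4,fy=4,interpolation=cv2.INTER_CUBIC))
cal=robot.get_calibration("top")
m=cv2.inRange(cv2.cvtColor(im,cv2.COLOR_BGR2HSV),(18,110,50),(38,255,255));k,l,st,ce=cv2.connectedComponentsWithStats(m)
A=[]
for i in range(1,k):
    if st[i][4]>5:
        P=unproj(cal,ce[i],.07)[0,:2]-HUB-np.array([-.0001,-.0005]);r=np.hypot(*P)
        if abs(r-.06)<.006: A.append((np.degrees(np.arctan2(P[1],P[0]))-YAW)%360)
A=np.sort(A);ph=np.degrees(np.angle(np.exp(1j*np.radians(A*6)).mean()))/6
s=robot.observe();d=s["tool_pos"][:2]-HUB
print("posts",A.round(1),"phase mod60",ph.round(2),"| tool",s["tool_pos"].round(4),"r",np.hypot(*d).round(4),"ang",((np.degrees(np.arctan2(d[1],d[0]))-YAW)%360).round(1),"F",s["wrist_force"].round(1),"t",round(s["t"],2))
E
python3 look.py d1
```

```text
posts [ 59.8 120.4 359.2] phase mod60 -0.21 | tool [ 0.4962 -0.0088  0.0763] r 0.0559 ang 256.3 F [ 2.8 -3.5  3.1] t 3.3
```

```bash
python3 - <<'E'
from h import *
show([(bed(.057,a,.078),a-180+YAW) for a in (256,252,248,244,240,236,232,230,228,226,224,222)])
E
```

```text
t 3.3 F [ 2.81 -3.48  3.05]
[-0.17, 0.03, -0.12, -1.81, 0.07, -0.01]
[-0.17, 0.42, -0.11, 2.19, 0.07, -0.01]
[-0.17, 0.82, -0.09, 6.19, 0.07, -0.01]
[-0.17, 1.21, -0.03, 10.19, 0.07, -0.01]
[-0.17, 1.6, 0.06, 14.19, 0.07, -0.02]
[-0.17, 1.98, 0.17, 18.19, 0.07, -0.02]
[-0.17, 2.36, 0.3, 22.19, 0.07, -0.02]
[-0.17, 2.54, 0.38, 24.19, 0.07, -0.02]
[-0.17, 2.72, 0.47, 26.19, 0.07, -0.02]
[-0.17, 2.9, 0.56, 28.19, 0.07, -0.02]
[-0.17, 3.07, 0.65, 30.19, 0.07, -0.03]
[-0.17, 3.24, 0.76, 32.19, 0.07, -0.03]
```

Call:
{"fn": "arm_command", "kwargs": {"series": [[0,-0.2,0.2,-0.1,0,0,0],[0,-0.2,0.4,-0.1,2,0,0],[0,-0.2,0.6,-0.1,4,0,0],[0,-0.2,0.8,-0.1,6,0,0]]}}

```text
t: 3.63
tool_pos: [0.492, -0.0059, 0.0794]
tool_rot: [[0.007, -0.756, 0.655], [0.0, 0.655, 0.756], [-1.0, -0.005, 0.005]]
wrist_force: [4.1, -2.3, 1.8]
gripper_width: -0.001
```

```bash
python3 look.py d2
```

```text
posts [ 54.1 114.9 353.7] phase mod60 -5.78 | tool [ 0.4911 -0.005   0.0793] r 0.0558 ang 249.7 F [ 4.  -1.2  1.6] t 3.68
```

View pics/d2.png

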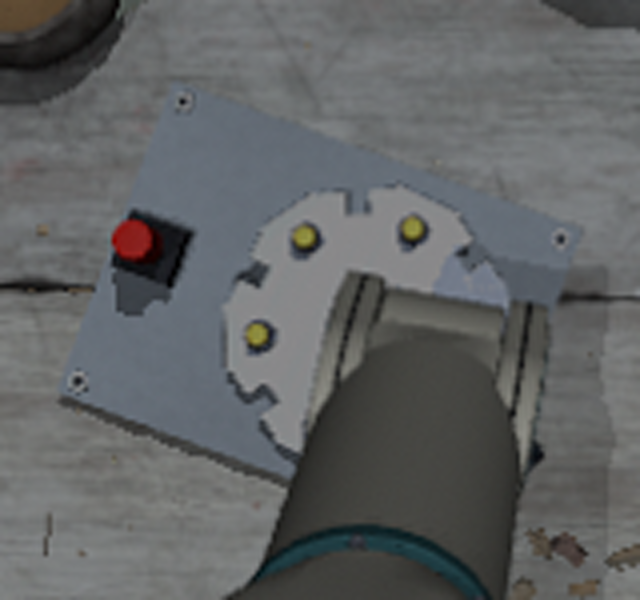

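```bash
python3 - <<'E'
from h import *
show([(bed(.057,a,.078),a-180+YAW) for a in (246,242,238,234,230,228,226,224,222,220)])
E
```

```text
t 3.68 F [ 4.03 -1.2   1.64]
[0.13, 0.37, -0.12, 2.0, 0.25, 0.18]
[0.13, 0.77, -0.09, 6.0, 0.25, 0.17]
[0.13, 1.16, -0.04, 10.0, 0.26, 0.17]
[0.13, 1.55, 0.05, 14.0, 0.26, 0.16]
[0.13, 1.93, 0.16, 18.0, 0.27, 0.15]
[0.13, 2.12, 0.22, 20.0, 0.27, 0.14]
[0.13, 2.31, 0.29, 22.0, 0.28, 0.14]
[0.13, 2.49, 0.37, 24.0, 0.28, 0.13]
[0.13, 2.67, 0.45, 26.0, 0.28, 0.13]
[0.13, 2.85, 0.54, 28.0, 0.28, 0.12]
```

Call:
{"fn": "arm_command", "kwargs": {"series": [[0,0.1,0.3,-0.1,2,0,0],[0,0.1,0.6,-0.1,5,0,0],[0,0.1,0.9,-0.07,8,0,0],[0,0.1,1.2,-0.04,11,0,0],[0,0.1,1.5,0.05,14,0,0],[0,0.1,1.7,0.1,16,0,0]]}}

```text
t: 4.18
tool_pos: [0.4789, 0.0076, 0.0785]
tool_rot: [[0.006, -0.543, 0.84], [0.002, 0.84, 0.543], [-1.0, -0.002, 0.006]]
wrist_force: [2.0, -0.8, 0.6]
gripper_width: -0.002
```

```bash
python3 look.py d3; python3 - <<'E'
from h import *
show([(bed(.056,a,.078),a-180+YAW) for a in (232,230,228,226,224,222,220,218,216)])
E
```

```text
posts [ 35.1  95.6 335. ] phase mod60 -24.78 | tool [0.478  0.0081 0.0783] r 0.0569 ang 230.9 F [ 0.2  0.7 -0.5] t 4.23
t 4.23 F [ 0.21  0.68 -0.49]
[0.03, -0.11, 0.09, -0.15, 0.26, 0.02]
[0.03, 0.08, 0.09, 1.85, 0.26, 0.01]
[0.03, 0.28, 0.1, 3.85, 0.26, 0.01]
[0.03, 0.47, 0.12, 5.85, 0.26, 0.0]
[0.03, 0.67, 0.14, 7.85, 0.26, -0.0]
[0.03, 0.86, 0.17, 9.85, 0.26, -0.01]
[0.03, 1.05, 0.21, 11.85, 0.26, -0.01]
[0.03, 1.24, 0.25, 13.85, 0.26, -0.01]
[0.03, 1.43, 0.3, 15.85, 0.26, -0.02]
```

Call:
{"fn": "arm_command", "kwargs": {"series": [[0,0,0.2,0.1,3,0,0],[0,0,0.4,0.1,5,0,0],[0,0,0.6,0.1,7,0,0],[0,0,0.7,0.1,8,0,0],[0,0,0.8,0.1,9,0,0]]}}

```text
t: 4.65
tool_pos: [0.4735, 0.016, 0.0781]
tool_rot: [[0.002, -0.405, 0.914], [0.003, 0.914, 0.405], [-1.0, 0.002, 0.003]]
wrist_force: [-0.4, -1.2, -1.2]
gripper_width: 0.001
```

```bash
python3 look.py d4; python3 - <<'E'
from h import *
show([(bed(.056,a,.078),a-180+YAW) for a in (224,222,220,218,216,214)])
E
```

```text
posts [ 24.5  85.5 324.2] phase mod60 24.75 | tool [0.4736 0.0161 0.0781] r 0.0572 ang 221.7 F [ 0.9  0.1 -0.6] t 4.7
t 4.7 F [ 0.92  0.11 -0.6 ]
[0.01, -0.23, 0.12, -1.22, 0.18, -0.1]
[0.01, -0.03, 0.12, 0.78, 0.18, -0.1]
[0.01, 0.16, 0.13, 2.78, 0.17, -0.1]
[0.01, 0.36, 0.14, 4.78, 0.17, -0.11]
[0.01, 0.55, 0.16, 6.78, 0.17, -0.11]
[0.01, 0.75, 0.19, 8.78, 0.17, -0.11]
```

Call:
{"fn": "arm_command", "kwargs": {"series": [[0,0,0,0.1,0,0,0],[0,0,0,0.1,0,0,0],[0,0,0,0.1,0,0,0]]}}

```text
t: 4.95
tool_pos: [0.4744, 0.0165, 0.0781]
tool_rot: [[0.002, -0.404, 0.915], [0.003, 0.915, 0.404], [-1.0, 0.002, 0.003]]
wrist_force: [0.5, -0.9, 1.1]
gripper_width: 0.002
```

```bash
python3 look.py d5; python3 - <<'E'
from h import *
show([(bed(.056,a,.078),a-180+YAW) for a in (224,222,220,218,216,214,212,210)])
E
```

```text
posts [ 17.   77.6 136.8 317. ] phase mod60 17.09 | tool [0.4745 0.0164 0.0781] r 0.0563 ang 221.7 F [ 0.1  0.5 -0.2] t 5.0
t 5.0 F [ 0.14  0.54 -0.19]
[0.01, -0.23, 0.03, -1.21, 0.17, -0.1]
[0.01, -0.03, 0.03, 0.79, 0.17, -0.11]
[0.01, 0.16, 0.03, 2.79, 0.17, -0.11]
[0.01, 0.36, 0.04, 4.79, 0.17, -0.11]
[0.01, 0.55, 0.06, 6.79, 0.17, -0.12]
[0.01, 0.75, 0.09, 8.79, 0.16, -0.12]
[0.01, 0.94, 0.12, 10.79, 0.16, -0.12]
[0.01, 1.13, 0.16, 12.79, 0.16, -0.12]
```

Call:
{"fn": "arm_command", "kwargs": {"series": [[0,0,0.2,0,3,0,0],[0,0,0.4,0,5,0,0],[0,0,0.6,0,7,0,0],[0,0,0.8,0.1,9,0,0],[0,0,0.8,0.1,9,0,0],[0,0,0.8,0.1,9,0,0]]}}

```text
t: 5.5
tool_pos: [0.4722, 0.0244, 0.0781]
tool_rot: [[0.002, -0.257, 0.966], [0.003, 0.966, 0.257], [-1.0, 0.002, 0.003]]
wrist_force: [0.2, 0.7, -0.9]
gripper_width: -0.002
```

```bash
python3 look.py d6
```

```text
posts [ 59.8 120.4 299.5 359.2] phase mod60 -0.27 | tool [0.4722 0.0243 0.0781] r 0.0559 ang 213.4 F [ 1.  -0.6  0.1] t 5.55
```

```bash
python3 - <<'E'
from h import *
show([(bed(.057,213,.105),213-180+YAW),(bed(.057,240,.105),240-180+YAW),(bed(.057,268,.105),268-180+YAW),(bed(.057,268,.078),268-180+YAW),(bed(.057,258,.078),258-180+YAW)])
E
```

```text
t 5.55 F [ 0.96 -0.63  0.12]
[-2.69, 0.04, -0.1, 0.84, 0.15, -0.12]
[-2.69, -2.55, 0.48, -26.16, 0.18, -0.09]
[-2.69, -4.66, 2.26, -54.16, 0.2, -0.04]
[0.01, -4.67, 2.26, -54.16, 0.2, -0.04]
[0.0, -4.02, 1.5, -44.16, 0.19, -0.06]
```

Call:
{"fn": "arm_command", "kwargs": {"series": [[0,-2.7,0,0,0,0,0],[0,-3.2,0,0,-4,0,0],[0,-3.2,-1,0.1,-11,0,0],[0,-3.2,-2,0.3,-18,0,0],[0,-3.2,-3,0.6,-25,0,0],[0,-3.2,-4,1.6,-32,0,0],[0,-3.2,-4.7,2.3,-39,0,0],[0,-3.2,-4.7,2.3,-46,0,0],[0,-3.0,-4.7,2.3,-53,0,0],[0,-3.0,-4.7,2.3,-54,0,0]]}}

```text
t: 6.38
tool_pos: [0.5064, -0.0158, 0.1079]
tool_rot: [[0.002, -0.934, 0.357], [0.003, 0.357, 0.934], [-1.0, -0.001, 0.003]]
wrist_force: [0.9, -0.0, -0.4]
gripper_width: -0.002
```

```bash
python3 look.py d7; python3 - <<'E'
from h import *
show([(bed(.057,a,.077),a-180+YAW) for a in (268,264,260,258,256,254,252)])
E
```

```text
posts [ 59.8 120.4 179.5 359.2] phase mod60 -0.28 | tool [ 0.5062 -0.0157  0.108 ] r 0.0575 ang 268.5 F [-0.5 -0.3  1. ] t 6.43
t 6.43 F [-0.52 -0.32  1.03]
[3.1, 0.05, 0.04, -0.19, 0.2, 0.02]
[3.1, 0.45, 0.05, 3.81, 0.2, 0.02]
[3.1, 0.84, 0.09, 7.81, 0.2, 0.01]
[3.1, 1.04, 0.12, 9.81, 0.2, 0.01]
[3.1, 1.23, 0.16, 11.81, 0.2, 0.0]
[3.1, 1.43, 0.21, 13.81, 0.2, -0.0]
[3.1, 1.62, 0.26, 15.81, 0.2, -0.0]
```

Call:
{"fn": "arm_command", "kwargs": {"series": [[0,1.5,0,0,0,0,0],[0,3.1,0,0,0,0,0],[0,3.1,0.4,0.05,3,0,0],[0,3.1,0.8,0.1,7,0,0],[0,3.1,1.1,0.15,10,0,0],[0,3.1,1.2,0.15,11,0,0]]}}

```text
t: 6.93
tool_pos: [0.4957, -0.0101, 0.0769]
tool_rot: [[0.002, -0.844, 0.536], [0.002, 0.536, 0.844], [-1.0, -0.001, 0.003]]
wrist_force: [0.5, -2.1, -1.1]
gripper_width: -0.001
```

```bash
python3 look.py d8; python3 - <<'E'
from h import *
show([(bed(.057,a,.077),a-180+YAW) for a in (256,254,252,250,248)])
E
```

```text
posts [ 59.7 120.4 359.2] phase mod60 -0.25 | tool [ 0.4958 -0.0101  0.077 ] r 0.0571 ang 256.7 F [ 0.8 -0.7 -0.7] t 6.98
t 6.98 F [ 0.79 -0.75 -0.66]
[0.0, 0.07, 0.01, 0.63, 0.18, 0.05]
[0.0, 0.26, 0.02, 2.63, 0.18, 0.04]
[0.0, 0.46, 0.03, 4.63, 0.18, 0.04]
[0.0, 0.66, 0.05, 6.63, 0.18, 0.04]
[0.0, 0.86, 0.08, 8.63, 0.18, 0.03]
```

Call:
{"fn": "arm_command", "kwargs": {"series": [[0,0,0.15,0,1,0,0],[0,0,0.25,0,2,0,0],[0,0,0.3,0,3,0,0]]}}

```text
t: 7.23
tool_pos: [0.4951, -0.0102, 0.0772]
tool_rot: [[0.006, -0.814, 0.581], [0.0, 0.581, 0.814], [-1.0, -0.005, 0.004]]
wrist_force: [4.4, -6.2, -4.6]
gripper_width: 0.003
```

```bash
python3 look.py d9
```

```text
posts [ 59.6 120.4 359.2] phase mod60 -0.28 | tool [ 0.4951 -0.0102  0.0772] r 0.0576 ang 256.1 F [ 3.4 -4.5 -4.1] t 7.28
```

Call:
{"fn": "arm_command", "kwargs": {"series": [[0,0,0.3,0,2,0,0],[0,0,0.4,0,2,0,0],[0,0,0.4,0,2,0,0]]}}

```text
t: 7.53
tool_pos: [0.4948, -0.0102, 0.0776]
tool_rot: [[0.013, -0.791, 0.612], [-0.003, 0.612, 0.791], [-1.0, -0.012, 0.006]]
wrist_force: [4.8, -6.0, -5.4]
gripper_width: 0.002
```

```bash
python3 look.py e1
```

```text
posts [ 59.5 120.4 358.7] phase mod60 -0.48 | tool [ 0.4948 -0.0101  0.0776] r 0.0577 ang 255.8 F [ 6.  -6.4 -5.9] t 7.58
```

Call:
{"fn": "arm_command", "kwargs": {"series": [[0,0,0.4,0,0,0,0],[0,0,0.6,0,0,0,0]]}}

```text
t: 7.75
tool_pos: [0.4931, -0.0084, 0.078]
tool_rot: [[0.019, -0.789, 0.614], [-0.005, 0.614, 0.789], [-1.0, -0.018, 0.008]]
wrist_force: [4.0, -1.9, -2.4]
gripper_width: -0.001
```

```bash
python3 look.py e2; python3 - <<'E'
from h import *
show([(bed(.057,a,.077),a-180+YAW) for a in (262,266,270,274,278,280,282,284,286)])
E
```

```text
posts [ 56.7 117.6 356.5] phase mod60 -3.04 | tool [ 0.4922 -0.0074  0.0779] r 0.0569 ang 252.1 F [ 3.4 -1.8 -1.3] t 7.8
t 7.8 F [ 3.4  -1.75 -1.35]
[0.11, -0.98, 0.09, -10.89, 0.35, 0.95]
[0.11, -1.37, 0.18, -14.89, 0.31, 0.96]
[0.12, -1.75, 0.3, -18.89, 0.28, 0.98]
[0.13, -2.12, 0.44, -22.89, 0.25, 0.99]
[0.13, -2.48, 0.61, -26.89, 0.21, 1.0]
[0.14, -2.66, 0.7, -28.89, 0.2, 1.0]
[0.14, -2.83, 0.8, -30.89, 0.18, 1.01]
[0.14, -3.0, 0.91, -32.89, 0.16, 1.01]
[0.15, -3.16, 1.02, -34.89, 0.14, 1.02]
```

```bash
python3 - <<'E'
from h import *
show([(bed(.057,a,.077),a-180+YAW) for a in (250,246,242,238,234,230,228,226,224)])
E
```

```text
t 7.8 F [ 3.4  -1.75 -1.35]
[0.09, 0.21, -0.01, 1.11, 0.44, 0.91]
[0.08, 0.61, 0.02, 5.11, 0.48, 0.89]
[0.07, 1.0, 0.06, 9.11, 0.51, 0.88]
[0.07, 1.39, 0.14, 13.11, 0.54, 0.86]
[0.06, 1.77, 0.24, 17.11, 0.57, 0.84]
[0.06, 2.15, 0.38, 21.11, 0.6, 0.82]
[0.06, 2.33, 0.45, 23.11, 0.61, 0.81]
[0.05, 2.52, 0.53, 25.11, 0.63, 0.8]
[0.05, 2.7, 0.62, 27.11, 0.64, 0.79]
```

Call:
{"fn": "arm_command", "kwargs": {"series": [[0,0.1,0.3,0,2,0.5,0.9],[0,0.1,0.6,0,5,0.5,0.9],[0,0.1,0.9,0.05,8,0.5,0.9],[0,0.1,1.2,0.1,11,0.5,0.9],[0,0.1,1.5,0.17,14,0.5,0.9],[0,0.1,1.8,0.25,17,0.5,0.9],[0,0.1,2.0,0.32,19,0.5,0.9]]}}

```text
t: 8.38
tool_pos: [0.4788, 0.0077, 0.0769]
tool_rot: [[0.001, -0.543, 0.84], [0.002, 0.84, 0.543], [-1.0, 0.001, 0.002]]
wrist_force: [1.9, -1.7, 1.0]
gripper_width: 0.001
```

```bash
python3 look.py e3; python3 - <<'E'
from h import *
show([(bed(.056,a,.077),a-180+YAW) for a in (230,228,226,224,222,220,216,213)])
E
```

```text
posts [ 35.   95.3 334.8] phase mod60 -24.97 | tool [0.4781 0.0084 0.0768] r 0.0567 ang 230.7 F [ 1.6 -0.2 -0.3] t 8.43
t 8.43 F [ 1.63 -0.16 -0.25]
[-0.02, 0.07, 0.07, 1.88, 0.06, -0.14]
[-0.02, 0.26, 0.08, 3.88, 0.06, -0.14]
[-0.02, 0.46, 0.1, 5.88, 0.06, -0.15]
[-0.02, 0.65, 0.12, 7.88, 0.06, -0.15]
[-0.02, 0.85, 0.15, 9.88, 0.05, -0.15]
[-0.02, 1.04, 0.19, 11.88, 0.05, -0.15]
[-0.02, 1.42, 0.28, 15.88, 0.05, -0.15]
[-0.02, 1.7, 0.37, 18.88, 0.04, -0.15]
```

Call:
{"fn": "arm_command", "kwargs": {"series": [[0,0,0.2,0.1,3,0,0],[0,0,0.4,0.1,5,0,0],[0,0,0.6,0.1,7,0,0],[0,0,0.8,0.1,9,0,0],[0,0,0.85,0.1,10,0,0],[0,0,0.85,0.1,10,0,0],[0,0,0.85,0.1,10,0,0],[0,0,1.1,0.2,12,0,0],[0,0,1.4,0.28,16,0,0],[0,0,1.7,0.37,19,0,0]]}}

```text
t: 9.27
tool_pos: [0.4719, 0.0248, 0.0768]
tool_rot: [[-0.001, -0.236, 0.972], [0.003, 0.972, 0.236], [-1.0, 0.003, 0.0]]
wrist_force: [0.5, 0.4, -0.5]
gripper_width: -0.004
```

Call:
{"fn": "arm_command", "kwargs": {"series": [[0,0,0,0,0,0,0],[0,0,0,0,0,0,0],[0,0,0,0,0,0,0]]}}

```text
t: 9.52
tool_pos: [0.4719, 0.0248, 0.0768]
tool_rot: [[-0.001, -0.237, 0.972], [0.003, 0.972, 0.237], [-1.0, 0.003, 0.0]]
wrist_force: [-0.5, -0.0, -0.7]
gripper_width: -0.0
```

```bash
python3 look.py e4; python3 - <<'E'
from h import *
show([(bed(.057,213,.105),213-180+YAW),(bed(.057,240,.105),240-180+YAW),(bed(.057,268,.105),268-180+YAW),(bed(.057,268,.077),268-180+YAW),(bed(.057,258,.077),258-180+YAW)])
E
```

```text
posts [ 60.  120.4 299.5 359.5] phase mod60 -0.16 | tool [0.4719 0.0247 0.0768] r 0.0561 ang 212.9 F [ 0.3 -0.1  0.2] t 9.57
t 9.57 F [ 0.26 -0.13  0.18]
[-2.82, -0.0, -0.09, -0.38, 0.01, -0.17]
[-2.83, -2.58, 0.55, -27.38, 0.05, -0.17]
[-2.83, -4.65, 2.37, -55.38, 0.09, -0.16]
[-0.03, -4.66, 2.37, -55.38, 0.09, -0.16]
[-0.03, -4.03, 1.6, -45.38, 0.08, -0.16]
```

Two clicks clockwise so far. Return and test for the stop.

Call:
{"fn": "arm_command", "kwargs": {"series": [[0,-2.8,0,0,0,0,0],[0,-3.2,0,0,-4,0,0],[0,-3.2,-1,0.1,-11,0,0],[0,-3.2,-2,0.3,-18,0,0],[0,-3.2,-3,0.7,-25,0,0],[0,-3.2,-4,1.7,-32,0,0],[0,-3.2,-4.7,2.4,-39,0,0],[0,-3.2,-4.7,2.4,-46,0,0],[0,-2.9,-4.7,2.4,-53,0,0],[0,-2.8,-4.7,2.4,-55,0,0]]}}

```text
t: 10.4
tool_pos: [0.5063, -0.016, 0.1045]
tool_rot: [[-0.001, -0.933, 0.36], [0.003, 0.36, 0.933], [-1.0, 0.002, 0.003]]
wrist_force: [-0.3, 0.3, -0.4]
gripper_width: 0.002
```

```bash
python3 - <<'E'
from h import *
show([(bed(.057,a,.077),a-180+YAW) for a in (268,264,260,258,256,254,252)])
E
```

```text
t 10.4 F [-0.33  0.28 -0.41]
[2.75, 0.06, 0.07, -0.17, 0.16, -0.1]
[2.75, 0.46, 0.08, 3.83, 0.16, -0.11]
[2.75, 0.86, 0.12, 7.83, 0.15, -0.11]
[2.75, 1.05, 0.15, 9.83, 0.15, -0.11]
[2.75, 1.25, 0.19, 11.83, 0.15, -0.12]
[2.75, 1.44, 0.23, 13.83, 0.15, -0.12]
[2.75, 1.64, 0.28, 15.83, 0.14, -0.12]
```

Call:
{"fn": "arm_command", "kwargs": {"series": [[0,1.4,0,0,0,0,0],[0,2.7,0,0,0,0,0],[0,2.7,0.4,0.05,3,0,0],[0,2.7,0.8,0.1,7,0,0],[0,2.7,1.1,0.15,10,0,0],[0,2.7,1.2,0.17,11,0,0],[0,2.7,1.2,0.17,11,0,0]]}}

```text
t: 10.98
tool_pos: [0.4958, -0.0103, 0.0776]
tool_rot: [[-0.0, -0.846, 0.532], [0.003, 0.532, 0.846], [-1.0, 0.002, 0.002]]
wrist_force: [0.8, -0.1, -0.1]
gripper_width: -0.002
```

Call:
{"fn": "arm_command", "kwargs": {"series": [[0,0,0.2,0,0,0,0],[0,0,0.3,0,0,0,0]]}}

```text
t: 11.15
tool_pos: [0.4954, -0.0099, 0.0778]
tool_rot: [[0.004, -0.846, 0.533], [0.001, 0.533, 0.846], [-1.0, -0.003, 0.003]]
wrist_force: [5.0, -5.1, -5.2]
gripper_width: -0.001
```

```bash
python3 look.py f1
```

```text
posts [ 59.4 120.4 359.2] phase mod60 -0.34 | tool [ 0.4954 -0.0099  0.0778] r 0.0572 ang 256.2 F [ 3.  -4.1 -3.7] t 11.2
```

Call:
{"fn": "arm_command", "kwargs": {"series": [[0,0,0.3,0,0,0,0],[0,0,0.5,0,0,0,0]]}}

```text
t: 11.37
tool_pos: [0.4944, -0.0089, 0.0782]
tool_rot: [[0.011, -0.846, 0.534], [-0.001, 0.534, 0.846], [-1.0, -0.01, 0.005]]
wrist_force: [5.3, -3.5, -2.9]
gripper_width: 0.004
```

```bash
python3 look.py f2
```

```text
posts [ 58.3 118.7 358. ] phase mod60 -1.67 | tool [ 0.4941 -0.0085  0.0782] r 0.0567 ang 254.3 F [ 5.7 -3.5 -4. ] t 11.42
```

Call:
{"fn": "arm_command", "kwargs": {"series": [[0,0,0.3,0,0,0,0],[0,0,0.4,0,0,0,0]]}}

```text
t: 11.58
tool_pos: [0.4939, -0.0082, 0.0786]
tool_rot: [[0.018, -0.845, 0.534], [-0.003, 0.534, 0.845], [-1.0, -0.017, 0.007]]
wrist_force: [7.3, -6.2, -6.0]
gripper_width: 0.0
```

```bash
python3 look.py f3
```

```text
posts [ 57.7 118.3 357.4] phase mod60 -2.18 | tool [ 0.494  -0.0082  0.0786] r 0.0566 ang 254.1 F [ 6.7 -4.5 -5.3] t 11.63
```

Call:
{"fn": "arm_command", "kwargs": {"series": [[0,0,0.4,0,0,0,0],[0,0,0.6,0,0,0,0]]}}

```text
t: 11.8
tool_pos: [0.4937, -0.0078, 0.0791]
tool_rot: [[0.028, -0.844, 0.536], [-0.006, 0.536, 0.844], [-1.0, -0.027, 0.01]]
wrist_force: [10.9, -9.6, -9.8]
gripper_width: 0.0
```

```bash
python3 look.py f4
```

```text
posts [ 57.7 118.3 299.3 356.9] phase mod60 -1.93 | tool [ 0.4938 -0.0078  0.0792] r 0.0564 ang 253.7 F [ 8.1 -6.9 -6.6] t 11.85
```

```bash
python3 - <<'E'
from h import *
show([(bed(.057,a,.077),a-180+YAW) for a in (258,264,270,276,282,284)])
E
```

```text
t 11.85 F [ 8.12 -6.92 -6.63]
[0.23, -0.42, -0.07, -1.47, 0.54, 1.58]
[0.24, -1.02, -0.03, -7.47, 0.46, 1.61]
[0.26, -1.6, 0.08, -13.47, 0.38, 1.63]
[0.28, -2.18, 0.25, -19.47, 0.29, 1.65]
[0.3, -2.73, 0.48, -25.47, 0.2, 1.67]
[0.3, -2.9, 0.57, -27.47, 0.18, 1.68]
```

Call:
{"fn": "arm_command", "kwargs": {"series": [[0,0.2,-0.4,-0.05,-2,0.5,1.6],[0,0.2,-1.0,-0.03,-7,0.4,1.6],[0,0.2,-1.6,0.08,-13,0.4,1.6],[0,0.2,-1.6,0.08,-13,0.4,1.6],[0,0.2,-1.6,0.08,-13,0.4,1.6]]}}

```text
t: 12.27
tool_pos: [0.5074, -0.0156, 0.0776]
tool_rot: [[-0.0, -0.942, 0.335], [0.0, 0.335, 0.942], [-1.0, 0.0, 0.0]]
wrist_force: [0.3, 0.2, -0.8]
gripper_width: 0.001
```

```bash
python3 look.py g1; python3 - <<'E'
from h import *
show([(bed(.057,a,.077),a-180+YAW) for a in (270,276,280,282,284,286,288,290)])
E
```

```text
posts [ 60.  120.4 179.2 359.5] phase mod60 -0.23 | tool [ 0.507  -0.0155  0.0775] r 0.057 ang 269.2 F [-1.1  0.6 -0. ] t 12.32
t 12.32 F [-1.11  0.61 -0.03]
[0.05, -0.08, 0.0, -0.62, -0.01, -0.04]
[0.05, -0.68, 0.04, -6.62, -0.01, -0.04]
[0.05, -1.07, 0.1, -10.62, -0.01, -0.04]
[0.05, -1.27, 0.14, -12.62, -0.01, -0.04]
[0.05, -1.46, 0.19, -14.62, -0.01, -0.04]
[0.05, -1.65, 0.24, -16.62, -0.01, -0.04]
[0.05, -1.84, 0.3, -18.62, -0.01, -0.04]
[0.05, -2.03, 0.37, -20.62, -0.0, -0.04]
```

Call:
{"fn": "arm_command", "kwargs": {"series": [[0,0,-0.4,0.02,-4,0,0],[0,0,-0.8,0.06,-8,0,0],[0,0,-1.1,0.1,-11,0,0],[0,0,-1.3,0.14,-13,0,0],[0,0,-1.5,0.2,-15,0,0],[0,0,-1.7,0.25,-17,0,0],[0,0,-1.9,0.3,-19,0,0]]}}

```text
t: 12.9
tool_pos: [0.5225, -0.019, 0.0771]
tool_rot: [[-0.008, -1.0, 0.008], [-0.0, 0.008, 1.0], [-1.0, 0.008, -0.0]]
wrist_force: [-8.2, -0.6, 6.5]
gripper_width: 0.001
```

```bash
python3 look.py g2; python3 - <<'E'
from h import *
show([(bed(.057,a,.077),a-180+YAW) for a in (288,292,296,300,304,308,312,314,316)])
E
```

```text
posts [ 60.5 121.1 181.2] phase mod60 0.93 | tool [ 0.5224 -0.0191  0.0771] r 0.0574 ang 285.0 F [-6.5 -0.6  4. ] t 12.95
t 12.95 F [-6.49 -0.61  4.03]
[0.01, -0.3, 0.03, 0.6, -0.02, -0.49]
[0.01, -0.7, 0.04, -3.4, -0.0, -0.49]
[0.0, -1.09, 0.08, -7.4, 0.01, -0.49]
[-0.0, -1.48, 0.14, -11.4, 0.03, -0.49]
[-0.0, -1.87, 0.24, -15.4, 0.05, -0.48]
[-0.01, -2.25, 0.35, -19.4, 0.07, -0.48]
[-0.01, -2.62, 0.5, -23.4, 0.08, -0.48]
[-0.01, -2.8, 0.58, -25.4, 0.09, -0.48]
[-0.01, -2.98, 0.67, -27.4, 0.1, -0.48]
```

Starting to move; continue to about 309.

Call:
{"fn": "arm_command", "kwargs": {"series": [[0,0,-0.3,0.03,0,0,-0.5],[0,0,-0.6,0.04,-2,0,-0.5],[0,0,-0.9,0.06,-5,0,-0.5],[0,0,-1.2,0.1,-8,0,-0.5],[0,0,-1.5,0.14,-11,0,-0.5],[0,0,-1.8,0.22,-14,0,-0.5],[0,0,-2.1,0.3,-17,0,-0.5]]}}

```text
t: 13.53
tool_pos: [0.5415, -0.017, 0.0765]
tool_rot: [[-0.004, -0.957, -0.289], [-0.0, -0.289, 0.957], [-1.0, 0.004, 0.001]]
wrist_force: [-2.7, -2.1, 0.8]
gripper_width: 0.0
```

```bash
python3 look.py g3; python3 - <<'E'
from h import *
show([(bed(.057,a,.077),a-180+YAW) for a in (308,310,312,314,316,318,320,324,327)])
E
```

```text
posts [ 80.4 140.8 198.6] phase mod60 19.97 | tool [ 0.5427 -0.0165  0.0766] r 0.0571 ang 305.5 F [-2.6  0.2 -0.8] t 13.58
t 13.58 F [-2.58  0.23 -0.83]
[-0.04, -0.24, 0.01, -2.12, 0.07, -0.11]
[-0.04, -0.44, 0.02, -4.12, 0.07, -0.1]
[-0.04, -0.64, 0.04, -6.12, 0.07, -0.1]
[-0.04, -0.84, 0.07, -8.12, 0.08, -0.1]
[-0.04, -1.03, 0.1, -10.12, 0.08, -0.1]
[-0.04, -1.23, 0.14, -12.12, 0.08, -0.1]
[-0.04, -1.42, 0.18, -14.12, 0.08, -0.1]
[-0.04, -1.81, 0.29, -18.12, 0.08, -0.09]
[-0.04, -2.09, 0.39, -21.12, 0.09, -0.09]
```

Call:
{"fn": "arm_command", "kwargs": {"series": [[0,0,-0.3,0,-3,0,0],[0,0,-0.6,0.03,-6,0,0],[0,0,-0.8,0.06,-8,0,0],[0,0,-1.0,0.1,-10,0,0],[0,0,-1.2,0.13,-12,0,0],[0,0,-1.2,0.13,-12,0,0],[0,0,-1.2,0.13,-12,0,0]]}}

```text
t: 14.17
tool_pos: [0.5544, -0.0114, 0.0767]
tool_rot: [[-0.001, -0.875, -0.484], [0.001, -0.484, 0.875], [-1.0, 0.0, 0.001]]
wrist_force: [-0.1, -0.0, -0.7]
gripper_width: -0.0
```

```bash
python3 look.py g4; python3 - <<'E'
from h import *
show([(bed(.057,a,.077),a-180+YAW) for a in (316,318,320,322,324,327)])
E
```

```text
posts [ 40.3  97.7 157.3] phase mod60 -21.58 | tool [ 0.5542 -0.0115  0.0767] r 0.0569 ang 318.3 F [-0.7 -0.8 -0.9] t 14.22
t 14.22 F [-0.65 -0.79 -0.88]
[-0.03, 0.23, -0.0, 1.86, 0.08, -0.03]
[-0.03, 0.03, -0.01, -0.14, 0.08, -0.03]
[-0.03, -0.17, -0.0, -2.14, 0.08, -0.03]
[-0.03, -0.37, 0.01, -4.14, 0.08, -0.02]
[-0.03, -0.57, 0.03, -6.14, 0.08, -0.02]
[-0.03, -0.87, 0.07, -9.14, 0.08, -0.02]
```

Past the crest (+38°) and springing on; follow it to 327 and wait.

Call:
{"fn": "arm_command", "kwargs": {"series": [[0,0,-0.3,0,-3,0,0],[0,0,-0.6,0.03,-6,0,0],[0,0,-0.85,0.07,-9,0,0],[0,0,-0.85,0.07,-9,0,0],[0,0,-0.85,0.07,-9,0,0],[0,0,-0.85,0.07,-9,0,0]]}}

```text
t: 14.72
tool_pos: [0.5612, -0.0069, 0.0767]
tool_rot: [[-0.001, -0.79, -0.613], [0.001, -0.613, 0.79], [-1.0, 0.0, 0.001]]
wrist_force: [-0.0, 0.1, 1.6]
gripper_width: 0.004
```

```bash
python3 look.py g5; python3 - <<'E'
from h import *
show([(bed(.057,a,z),a-180+YAW) for a,z in((327,.105),(300,.105),(272,.105),(272,.077))])
E
```

```text
posts [ 60.  120.6 180.4] phase mod60 0.32 | tool [ 0.5611 -0.0069  0.0767] r 0.057 ang 326.6 F [-0.2 -0.5  0.3] t 14.77
t 14.77 F [-0.22 -0.54  0.33]
[-2.83, -0.04, -0.0, -0.21, 0.08, -0.03]
[-2.83, 2.55, 0.61, 26.79, 0.07, -0.05]
[-2.82, 4.64, 2.41, 54.79, 0.06, -0.07]
[-0.02, 4.64, 2.41, 54.79, 0.06, -0.07]
```

Click 1 done. Return for click 2.

Call:
{"fn": "arm_command", "kwargs": {"series": [[0,-2.8,0,0,0,0,0],[0,-3.2,0,0,4,0,0],[0,-3.2,1,0.1,11,0,0],[0,-3.2,2,0.3,18,0,0],[0,-3.2,3,0.7,25,0,0],[0,-3.2,4,1.7,32,0,0],[0,-3.2,4.6,2.4,39,0,0],[0,-3.2,4.6,2.4,46,0,0],[0,-2.9,4.6,2.4,53,0,0],[0,-2.8,4.6,2.4,55,0,0]]}}

```text
t: 15.6
tool_pos: [0.5099, -0.0161, 0.1048]
tool_rot: [[-0.001, -0.954, 0.3], [0.0, 0.3, 0.954], [-1.0, 0.001, 0.0]]
wrist_force: [-0.0, 0.1, -0.6]
gripper_width: 0.002
```

```bash
python3 look.py g6; python3 - <<'E'
from h import *
show([(bed(.057,a,.077),a-180+YAW) for a in (272,276,280,282,284,286,288,290)])
E
```

```text
posts [ 60.  120.6 179.7 359.6] phase mod60 -0.03 | tool [ 0.5099 -0.0161  0.1046] r 0.0567 ang 272.1 F [ 0.3  0.7 -0.1] t 15.65
t 15.65 F [ 0.27  0.68 -0.06]
[2.76, 0.01, -0.03, -0.35, -0.01, -0.09]
[2.76, -0.39, -0.01, -4.35, -0.0, -0.09]
[2.76, -0.79, 0.03, -8.35, 0.0, -0.09]
[2.76, -0.98, 0.06, -10.35, 0.0, -0.09]
[2.76, -1.18, 0.1, -12.35, 0.0, -0.09]
[2.76, -1.37, 0.15, -14.35, 0.01, -0.09]
[2.76, -1.56, 0.2, -16.35, 0.01, -0.09]
[2.76, -1.75, 0.26, -18.35, 0.01, -0.09]
```

Call:
{"fn": "arm_command", "kwargs": {"series": [[0,1.4,0,0,0,0,0],[0,2.7,0,0,0,0,0],[0,2.7,-0.4,0,-4,0,0],[0,2.7,-0.8,0.03,-8,0,0],[0,2.7,-1.0,0.06,-10,0,0],[0,2.7,-1.2,0.1,-12,0,0],[0,2.7,-1.4,0.15,-14,0,0],[0,2.7,-1.6,0.2,-16,0,0],[0,2.7,-1.8,0.26,-18,0,0]]}}

```text
t: 16.4
tool_pos: [0.5238, -0.0197, 0.0773]
tool_rot: [[-0.01, -1.0, -0.015], [-0.001, -0.015, 1.0], [-1.0, 0.01, -0.0]]
wrist_force: [-5.3, -1.4, 3.0]
gripper_width: 0.002
```

```bash
python3 look.py g7; python3 - <<'E'
from h import *
show([(bed(.057,a,.077),a-180+YAW) for a in (288,292,296,300,304,308)])
E
```

```text
posts [ 62.  122.7 182.5] phase mod60 2.41 | tool [ 0.5252 -0.0195  0.0774] r 0.0577 ang 287.8 F [-3.3  0.1  0.1] t 16.45
t 16.45 F [-3.3   0.08  0.12]
[0.04, -0.02, 0.07, 1.89, -0.01, -0.41]
[0.03, -0.42, 0.07, -2.11, 0.0, -0.41]
[0.03, -0.82, 0.1, -6.11, 0.02, -0.41]
[0.03, -1.21, 0.15, -10.11, 0.03, -0.41]
[0.02, -1.6, 0.24, -14.11, 0.04, -0.41]
[0.02, -1.98, 0.35, -18.11, 0.06, -0.41]
```

Call:
{"fn": "arm_command", "kwargs": {"series": [[0,0,-0.3,0.06,-1,0,-0.4],[0,0,-0.6,0.08,-4,0,-0.4],[0,0,-0.9,0.1,-7,0,-0.4],[0,0,-1.2,0.15,-10,0,-0.4],[0,0,-1.5,0.2,-13,0,-0.4],[0,0,-1.8,0.3,-16,0,-0.4]]}}

```text
t: 16.95
tool_pos: [0.5425, -0.0169, 0.0772]
tool_rot: [[-0.002, -0.956, -0.294], [-0.0, -0.294, 0.956], [-1.0, 0.002, 0.0]]
wrist_force: [-2.5, -1.9, 0.4]
gripper_width: -0.0
```

```bash
python3 look.py g8; python3 - <<'E'
from h import *
show([(bed(.057,a,.077),a-180+YAW) for a in (308,310,312,314,316,318,320,324,327)])
E
```

```text
posts [ 81.1 141.4 199.8] phase mod60 20.75 | tool [ 0.5438 -0.0164  0.0772] r 0.0573 ang 306.7 F [ 0.1 -1.7 -1. ] t 17.0
t 17.0 F [ 0.1  -1.73 -0.96]
[0.02, -0.13, 0.04, -1.8, 0.03, 0.04]
[0.02, -0.33, 0.05, -3.8, 0.03, 0.04]
[0.02, -0.53, 0.06, -5.8, 0.03, 0.04]
[0.02, -0.73, 0.09, -7.8, 0.03, 0.04]
[0.02, -0.92, 0.12, -9.8, 0.03, 0.04]
[0.02, -1.12, 0.15, -11.8, 0.02, 0.04]
[0.02, -1.31, 0.2, -13.8, 0.02, 0.04]
[0.02, -1.7, 0.31, -17.8, 0.02, 0.04]
[0.02, -1.98, 0.41, -20.8, 0.02, 0.04]
```

Call:
{"fn": "arm_command", "kwargs": {"series": [[0,0,-0.3,0.04,-3,0,0],[0,0,-0.6,0.07,-6,0,0],[0,0,-0.8,0.1,-8,0,0],[0,0,-1.0,0.13,-10,0,0],[0,0,-1.15,0.16,-12,0,0],[0,0,-1.15,0.16,-12,0,0],[0,0,-1.15,0.16,-12,0,0]]}}

```text
t: 17.58
tool_pos: [0.5549, -0.0112, 0.0774]
tool_rot: [[0.002, -0.873, -0.488], [0.001, -0.488, 0.873], [-1.0, -0.002, 0.0]]
wrist_force: [-0.2, -0.3, -0.5]
gripper_width: 0.001
```

```bash
python3 look.py g9; python3 - <<'E'
from h import *
show([(bed(.057,a,.077),a-180+YAW) for a in (318,320,322,324,327)])
E
```

```text
posts [ 41.7  99.3 159.6] phase mod60 -19.84 | tool [ 0.5546 -0.0113  0.0774] r 0.057 ang 318.7 F [ 0.2  0.6 -0. ] t 17.63
t 17.63 F [ 0.19  0.57 -0.03]
[0.04, 0.07, 0.0, 0.18, 0.01, 0.09]
[0.04, -0.13, 0.0, -1.82, 0.01, 0.09]
[0.04, -0.33, 0.01, -3.82, 0.01, 0.09]
[0.04, -0.53, 0.03, -5.82, 0.01, 0.09]
[0.04, -0.82, 0.07, -8.82, 0.0, 0.09]
```

Call:
{"fn": "arm_command", "kwargs": {"series": [[0,0,-0.3,0,-3,0,0],[0,0,-0.6,0.03,-6,0,0],[0,0,-0.8,0.07,-9,0,0],[0,0,-0.8,0.07,-9,0,0],[0,0,-0.8,0.07,-9,0,0],[0,0,-0.8,0.07,-9,0,0]]}}

```text
t: 18.13
tool_pos: [0.5611, -0.0069, 0.0774]
tool_rot: [[0.001, -0.787, -0.618], [0.001, -0.618, 0.787], [-1.0, -0.001, -0.0]]
wrist_force: [-0.4, -1.2, 0.3]
gripper_width: 0.001
```

```bash
python3 look.py h1; python3 - <<'E'
from h import *
show([(bed(.057,a,z),a-180+YAW) for a,z in((327,.105),(300,.105),(272,.105),(272,.077))])
E
```

```text
posts [ 60.  120.4 180.4] phase mod60 0.25 | tool [ 0.561  -0.0069  0.0774] r 0.0569 ang 326.5 F [-0.4  0.3 -0.1] t 18.18
t 18.18 F [-0.35  0.33 -0.07]
[-2.76, -0.05, -0.01, 0.1, -0.0, 0.07]
[-2.77, 2.53, 0.62, 27.1, 0.01, 0.07]
[-2.77, 4.61, 2.43, 55.1, 0.03, 0.07]
[0.03, 4.62, 2.43, 55.1, 0.03, 0.07]
```

Click 2 done. Third click.

Call:
{"fn": "arm_command", "kwargs": {"series": [[0,-2.8,0,0,0,0,0],[0,-3.2,0,0,4,0,0],[0,-3.2,1,0.1,11,0,0],[0,-3.2,2,0.3,18,0,0],[0,-3.2,3,0.7,25,0,0],[0,-3.2,4,1.7,32,0,0],[0,-3.2,4.6,2.4,39,0,0],[0,-3.2,4.6,2.4,46,0,0],[0,-2.9,4.6,2.4,53,0,0],[0,-2.8,4.6,2.4,55,0,0]]}}

```text
t: 19.02
tool_pos: [0.5099, -0.0164, 0.1054]
tool_rot: [[0.001, -0.956, 0.295], [0.0, 0.295, 0.956], [-1.0, -0.001, 0.001]]
wrist_force: [-0.3, -0.1, -0.1]
gripper_width: -0.004
```

```bash
python3 look.py h2; python3 - <<'E'
from h import *
show([(bed(.057,a,.077),a-180+YAW) for a in (272,276,280,284,288,290)])
E
```

```text
posts [ 60.  120.4 180.3 359.4] phase mod60 0.02 | tool [ 0.5098 -0.0164  0.1052] r 0.057 ang 272.1 F [ 0.3  0.3 -0.5] t 19.07
t 19.07 F [ 0.28  0.31 -0.5 ]
[2.82, 0.01, 0.0, -0.03, 0.03, 0.03]
[2.82, -0.39, 0.02, -4.03, 0.03, 0.03]
[2.82, -0.78, 0.06, -8.03, 0.03, 0.04]
[2.82, -1.17, 0.13, -12.03, 0.02, 0.04]
[2.82, -1.56, 0.22, -16.03, 0.02, 0.04]
[2.82, -1.75, 0.28, -18.03, 0.02, 0.04]
```

Call:
{"fn": "arm_command", "kwargs": {"series": [[0,1.4,0,0,0,0,0],[0,2.8,0,0,0,0,0],[0,2.8,-0.4,0.02,-4,0,0],[0,2.8,-0.8,0.06,-8,0,0],[0,2.8,-1.0,0.1,-10,0,0],[0,2.8,-1.2,0.13,-12,0,0],[0,2.8,-1.4,0.18,-14,0,0],[0,2.8,-1.6,0.22,-16,0,0],[0,2.8,-1.8,0.28,-18,0,0]]}}

```text
t: 19.82
tool_pos: [0.526, -0.0193, 0.0771]
tool_rot: [[-0.003, -1.0, -0.021], [-0.0, -0.021, 1.0], [-1.0, 0.003, -0.0]]
wrist_force: [-4.2, -0.6, 2.1]
gripper_width: -0.003
```

```bash
python3 look.py h3; python3 - <<'E'
from h import *
show([(bed(.057,a,.077),a-180+YAW) for a in (288,292,296,300,304,308)])
E
```

```text
posts [ 64.5 125.1 185. ] phase mod60 4.85 | tool [ 0.527  -0.0191  0.0771] r 0.0573 ang 289.6 F [-4.2  0.9  1.3] t 19.87
t 19.87 F [-4.18  0.94  1.31]
[0.01, 0.16, 0.04, 2.21, 0.01, -0.08]
[0.01, -0.24, 0.04, -1.79, 0.01, -0.08]
[0.01, -0.64, 0.06, -5.79, 0.02, -0.08]
[0.01, -1.03, 0.12, -9.79, 0.02, -0.08]
[0.01, -1.42, 0.2, -13.79, 0.02, -0.08]
[0.01, -1.81, 0.31, -17.79, 0.02, -0.08]
```

Call:
{"fn": "arm_command", "kwargs": {"series": [[0,0,-0.3,0.04,-2,0,0],[0,0,-0.6,0.06,-5,0,0],[0,0,-0.9,0.1,-8,0,0],[0,0,-1.2,0.15,-11,0,0],[0,0,-1.5,0.23,-14,0,0],[0,0,-1.7,0.28,-16,0,0]]}}

```text
t: 20.37
tool_pos: [0.5444, -0.016, 0.0771]
tool_rot: [[-0.001, -0.954, -0.3], [0.0, -0.3, 0.954], [-1.0, 0.001, 0.0]]
wrist_force: [-1.8, -1.1, -0.9]
gripper_width: 0.0
```

```bash
python3 look.py h4; python3 - <<'E'
from h import *
show([(bed(.057,a,.077),a-180+YAW) for a in (308,310,312,314,316,318,320,324,327)])
E
```

```text
posts [ 83.5 143.6 200.9] phase mod60 22.68 | tool [ 0.5452 -0.0157  0.0771] r 0.0571 ang 308.2 F [-0.1 -0.2 -0. ] t 20.42
t 20.42 F [-0.12 -0.16 -0.04]
[0.01, 0.02, 0.01, -1.54, 0.03, 0.03]
[0.01, -0.18, 0.02, -3.54, 0.03, 0.03]
[0.01, -0.38, 0.03, -5.54, 0.03, 0.03]
[0.01, -0.58, 0.06, -7.54, 0.02, 0.03]
[0.01, -0.77, 0.09, -9.54, 0.02, 0.03]
[0.01, -0.97, 0.12, -11.54, 0.02, 0.04]
[0.01, -1.16, 0.17, -13.54, 0.02, 0.04]
[0.02, -1.55, 0.27, -17.54, 0.02, 0.04]
[0.02, -1.83, 0.37, -20.54, 0.02, 0.04]
```

Call:
{"fn": "arm_command", "kwargs": {"series": [[0,0,-0.2,0.02,-3,0,0],[0,0,-0.4,0.04,-6,0,0],[0,0,-0.6,0.06,-8,0,0],[0,0,-0.8,0.1,-10,0,0],[0,0,-1.0,0.13,-12,0,0],[0,0,-1.0,0.13,-12,0,0],[0,0,-1.0,0.13,-12,0,0]]}}

```text
t: 21.0
tool_pos: [0.555, -0.0111, 0.0773]
tool_rot: [[0.002, -0.87, -0.492], [0.001, -0.492, 0.87], [-1.0, -0.002, 0.0]]
wrist_force: [0.6, -0.1, 0.1]
gripper_width: 0.002
```

```bash
python3 look.py h5; python3 - <<'E'
from h import *
show([(bed(.057,a,.077),a-180+YAW) for a in (318,320,322,324,327)])
E
```

```text
posts [ 42.1  99.9 159.8] phase mod60 -19.39 | tool [ 0.5548 -0.0113  0.0773] r 0.057 ang 318.8 F [-0.2  1.1 -0.5] t 21.05
t 21.05 F [-0.19  1.1  -0.46]
[0.03, 0.08, 0.0, 0.44, 0.01, 0.09]
[0.03, -0.12, 0.01, -1.56, 0.01, 0.09]
[0.03, -0.32, 0.01, -3.56, 0.01, 0.09]
[0.03, -0.51, 0.03, -5.56, 0.0, 0.09]
[0.03, -0.81, 0.07, -8.56, 0.0, 0.09]
```

Call:
{"fn": "arm_command", "kwargs": {"series": [[0,0,-0.3,0,-3,0,0],[0,0,-0.6,0.03,-6,0,0],[0,0,-0.8,0.07,-8.5,0,0],[0,0,-0.8,0.07,-8.5,0,0],[0,0,-0.8,0.07,-8.5,0,0],[0,0,-0.8,0.07,-8.5,0,0]]}}

```text
t: 21.55
tool_pos: [0.5613, -0.0068, 0.0773]
tool_rot: [[0.001, -0.789, -0.614], [0.001, -0.614, 0.789], [-1.0, -0.002, -0.0]]
wrist_force: [0.7, -0.1, 0.9]
gripper_width: -0.003
```

```bash
python3 look.py h6; python3 - <<'E'
from h import *
show([(bed(.057,327,.18),90+YAW),(bed(.13,90,.18),90+YAW)])
s=robot.observe();print(s["qpos"].round(0))
E
```

```text
posts [ 60.  120.6 180.4] phase mod60 0.32 | tool [ 0.5613 -0.0069  0.0773] r 0.057 ang 326.7 F [-0.  -0.6  0.6] t 21.6
t 21.6 F [-0.   -0.58  0.61]
[-10.27, -0.04, -0.0, 56.87, 0.03, 0.08]
[-10.25, -10.92, 12.8, 56.87, 0.03, 0.08]
[  6.  43. -13. 109.  18.  30. 109.]
```

Call:
{"fn": "arm_command", "kwargs": {"series": [[0,-3,0,0,0,0,0],[0,-7,0,0,0,0,0],[6,-10.5,-1,1.5,7,0,0],[6,-11,-3,4,14,0,0],[6,-11,-5,6.5,21,0,0],[6,-11,-7,8.5,28,0,0],[6,-11,-9,10,35,0,0],[6,-11,-9,10,42,0,0],[6,-11,-9,10,49,0,0],[6,-11,-9,10,56,0,0]]}}

```text
t: 22.43
tool_pos: [0.5703, 0.128, 0.1874]
tool_rot: [[0.001, -0.949, 0.315], [0.001, 0.315, 0.949], [-1.0, -0.001, 0.001]]
wrist_force: [1.6, -0.6, -0.4]
gripper_width: 0.703
```

```bash
python3 look.py i1; python3 - <<'E'
from h import *
s=robot.observe();cal=robot.get_calibration("wrist");im=robot.capture("wrist");cv2.imwrite("pics/i1w.png",im)
print(s["tool_pos"],s["gripper_width"])
print(proj(cal,[bed(.13,90,z) for z in(.119,.07,.054)]+[bed(.074,90,.024),bed(.074,90,.046)]).round(1).tolist())
E
```

```text
posts [ 57.6 120.4 180.5 240.3 299.3 359.5] phase mod60 -0.39 | tool [0.5703 0.1278 0.1874] r 0.0998 ang 82.8 F [ 0.8 -0.7 -0.4] t 22.48
[0.5703284  0.12776179 0.18738327] 0.7057102410804561
[[369.8, 241.3], [359.2, 216.8], [356.5, 210.7], [280.0, 200.6], [277.5, 207.5]]
```

View pics/i1w.png

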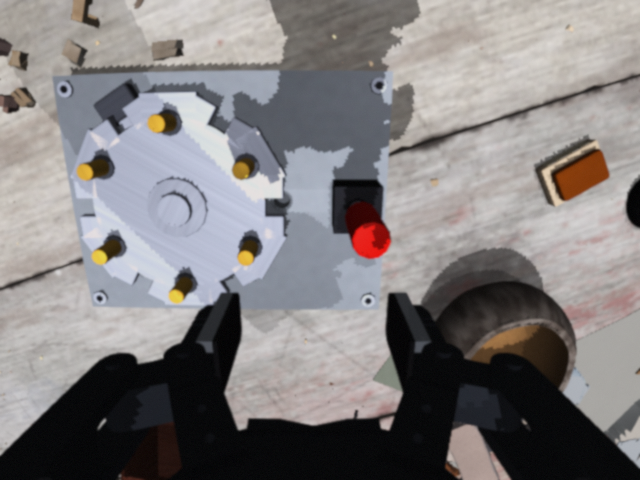

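```bash
python3 - <<'E'
from h import *
from scipy.optimize import least_squares
im=cv2.imread("pics/i1w.png");hsv=cv2.cvtColor(im,cv2.COLOR_BGR2HSV);cal=robot.get_calibration("wrist")
m=cv2.inRange(hsv,(20,150,190),(38,255,255));k,l,st,ce=cv2.connectedComponentsWithStats(m)
obs=[]
for i in range(1,k):
    if st[i][4]>30: print(st[i],ce[i].round(1)); obs.append(ce[i])
obs=np.array([o for o in obs if o[0]<300])
def P(p):
    t=np.radians(np.arange(6)*60+p[2]);return np.c_[p[0]+.06*np.cos(t),p[1]+.06*np.sin(t),np.full(6,.07)]
def f(p):
    q=proj(cal,P(p));d=np.linalg.norm(obs[:,None]-q[None],axis=2);return (obs-q[d.argmin(1)]).ravel()
r=least_squares(f,[*HUB,YAW],x_scale=[.01,.01,1]);print(r.x,np.abs(r.fun).max())
m=cv2.inRange(hsv,(0,200,200),(6,255,255));k,l,st,ce=cv2.connectedComponentsWithStats(m);i=1+st[1:,4].argmax();print("red",st[i],ce[i],unproj(cal,ce[i],.119),bed(.13,90,.119))
c=cv2.resize(im[150:290,200:420],None,fx=3.6,fy=3.6,interpolation=cv2.INTER_CUBIC);cv2.imwrite("pics/i2.png",c)
show([(bed(.13,90,.187),90+YAW),(bed(.13,90,.097),90+YAW)])
E
```

```text
[149 115  15  17 202] [156.  123.2]
[ 78 165  14  15 164] [ 84.5 171.8]
[ 93 250  14  14 139] [ 99.1 256.7]
[238 251  15  14 150] [245.1 257.6]
[170 290  13  12 123] [175.7 295.8]
[  0.52742048   0.03911202 -18.33091884] 0.7338715745009381
red [353 226  37  32 615] [366.7495935  242.75934959] [[0.56855192 0.15909602 0.119     ]] [0.56856658 0.1611543  0.119     ]
t 22.53 F [-0.32  0.33  0.76]
[0.04, 1.22, 3.14, 0.84, 0.03, 0.07]
[9.04, 1.23, 3.14, 0.84, 0.03, 0.07]
```

View pics/i2.png

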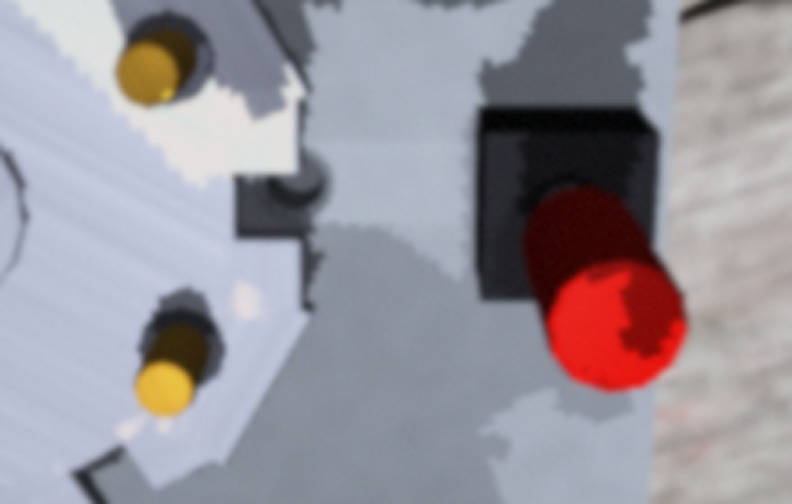

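```bash
python3 - <<'E'
from h import *
cal=robot.get_calibration("wrist")
T=unproj(cal,[371.4,240.3],.119)[0];S=unproj(cal,[282,201.4],.024)[0];print(T,S,(T-S)[:2],np.hypot(*(T-S)[:2]),np.degrees(np.arctan2(*(T-S)[1::-1])))
show([((T[0],T[1],.187),90+YAW),((T[0],T[1],.099),90+YAW)])
E
```

```text
[0.567983   0.16184855 0.119     ] [0.55172334 0.10891706 0.024     ] [0.01625966 0.05293149] 0.05537254375953981 72.92392881884312
t 22.53 F [-0.32  0.33  0.76]
[0.04, 1.3, 3.19, 0.84, 0.03, 0.07]
[8.84, 1.31, 3.18, 0.84, 0.03, 0.07]
```

Call:
{"fn": "arm_command", "kwargs": {"series": [[6,0,1.3,3.2,0.8,0,0],[6,0,1.3,3.2,0.8,0,0],[6,3,1.3,3.2,0.8,0,0],[6,6,1.3,3.2,0.8,0,0],[6,9,1.3,3.2,0.8,0,0],[6,9,1.3,3.2,0.8,0,0]]}}

```text
t: 23.03
tool_pos: [0.564, 0.1609, 0.0923]
tool_rot: [[-0.009, -0.947, 0.321], [-0.002, 0.321, 0.947], [-1.0, 0.007, -0.005]]
wrist_force: [-0.5, -0.4, -0.4]
gripper_width: 0.703
```

```bash
python3 - <<'E'
from h import *
s=robot.observe();print(s["tool_pos"],s["wrist_force"],s["gripper_width"])
im=robot.capture("wrist");cv2.imwrite("pics/j1.png",im)
E
```

```text
[0.56404711 0.16091274 0.09234993] [-0.53479288 -0.36467397 -0.40933791] 0.7025224473399022
```

View pics/j1.png

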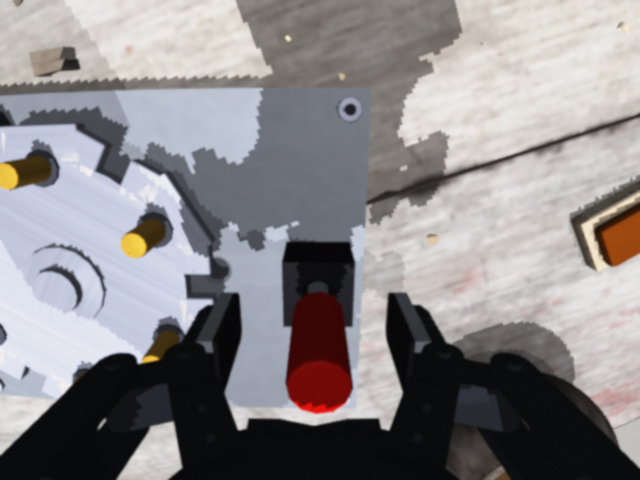

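```bash
python3 - <<'E'
from h import *
show([((.568,.1618,.097),90+YAW)])
E
```

```text
t 23.08 F [-0.03 -0.27 -0.06]
[-0.21, -0.21, 0.13, 0.18, -0.18, -0.26]
```

Call:
{"fn": "arm_command", "kwargs": {"series": [[6,-0.2,-0.2,0.1,0.2,-0.2,-0.3],[6,-0.2,-0.2,0.1,0.2,-0.2,-0.3],[6,-0.2,-0.2,0.1,0.2,-0.2,-0.3]]}}

```text
t: 23.33
tool_pos: [0.5692, 0.1618, 0.0989]
tool_rot: [[0.004, -0.946, 0.325], [0.001, 0.325, 0.946], [-1.0, -0.004, 0.003]]
wrist_force: [-0.1, 0.4, 1.2]
gripper_width: 0.701
```

Call:
{"fn": "arm_command", "kwargs": {"series": [[2,0,0,0,0,0,0],[1.5,0,0,0,0,0,0],[1.5,0,0,0,0,0,0],[1.5,0,0,0,0,0,0],[1.5,0,0,0,0,0,0],[1.5,0,0,0,0,0,0]]}}

```text
t: 23.83
tool_pos: [0.5697, 0.1617, 0.0999]
tool_rot: [[0.005, -0.946, 0.325], [0.001, 0.325, 0.946], [-1.0, -0.005, 0.003]]
wrist_force: [-0.6, -0.8, 6.2]
gripper_width: 0.24
```

```bash
python3 - <<'E'
from h import *
s=robot.observe();print(s["tool_pos"],s["wrist_force"],s["wrist_torque"],s["gripper_width"])
im=robot.capture("wrist");cv2.imwrite("pics/j2.png",im)
im=robot.capture("scene");cv2.imwrite("pics/j3.png",cv2.resize(im[180:390,200:460],None,fx=3,fy=2.8))
show([((.568,.1618,.097),90+YAW)])
E
```

```text
[0.5697338  0.16165207 0.09988906] [-0.55499533 -0.84508399  6.16046549] [-0.27249786  0.20100306 -0.03033671] 0.24032684334562568
t 23.93 F [-1.33 -0.59  5.81]
[0.28, 0.17, -0.04, -0.01, 0.17, 0.26]
```

View pics/j2.png

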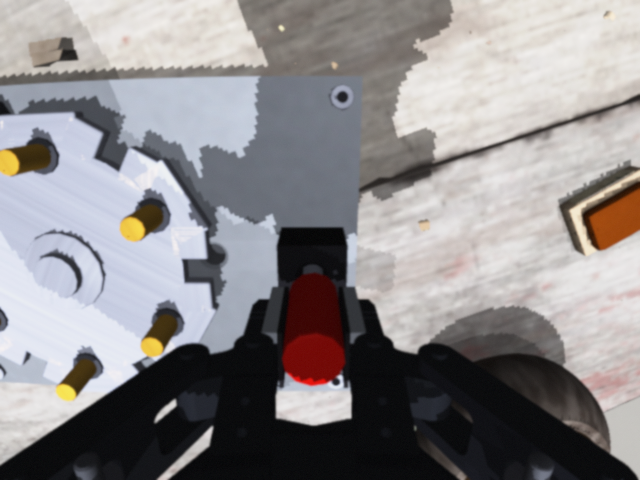

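View pics/j3.png

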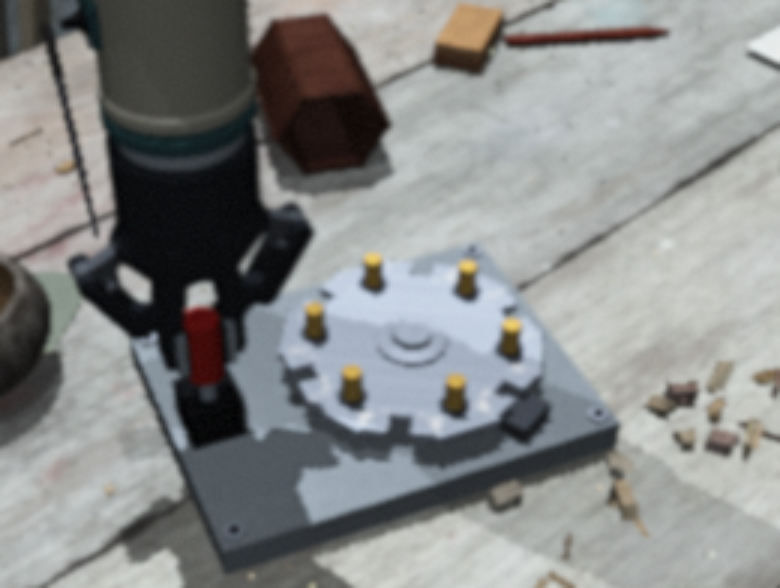

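Call:
{"fn": "arm_command", "kwargs": {"series": [[1.5,-1,0,0,0,0.2,0.3],[1.5,-3,0,0,0,0.2,0.3],[1.5,-5,0,0,0,0.2,0.3],[1.5,-6.3,0,0,0,0.2,0.3],[1.5,-6.3,0,0,0,0.2,0.3],[1.5,-6.3,0,0,0,0.2,0.3]]}}

```text
t: 24.43
tool_pos: [0.5696, 0.1617, 0.1632]
tool_rot: [[0.0, -0.946, 0.325], [0.0, 0.325, 0.946], [-1.0, -0.0, 0.0]]
wrist_force: [-0.2, -0.0, -1.2]
gripper_width: 0.243
```

```bash
python3 look.py k0; python3 - <<'E'
from h import *
s=robot.observe();print(s["tool_pos"],s["wrist_force"],s["gripper_width"])
cal=robot.get_calibration("wrist")
im=robot.capture("wrist");cv2.imwrite("pics/k1.png",im);im=robot.capture("scene");cv2.imwrite("pics/k2.png",cv2.resize(im[180:390,200:460],None,fx=3,fy=2.8,interpolation=cv2.INTER_CUBIC))
for h in(HUB,):
  print(proj(cal,[bed(.13,90,.054),bed(.074,90,.024)]))
print("pin tip expected",proj(cal,[s["tool_pos"]+np.array([0,0,-.096])]), proj(robot.get_calibration("scene"),[s["tool_pos"]+np.array([0,0,-.096]),s["tool_pos"]+np.array([0,0,.019])]))
E
```

```text
posts [ 60.  120.6 180.5 240.5 299.3 359.4] phase mod60 0.05 | tool [0.5689 0.1615 0.1623] r 0.1305 ang 89.9 F [-0.4 -0.1 -0.7] t 24.48
[0.56891403 0.16154484 0.16231132] [-0.41240862 -0.12208589 -0.68925825] 0.2426396409611164
[[311.66181458 239.08860903]
 [234.53209064 225.68078063]]
pin tip expected [[312.34493818 245.84675005]] [[268.57538306 314.63140583]
 [263.67343455 264.81682686]]
```

View pics/k1.png

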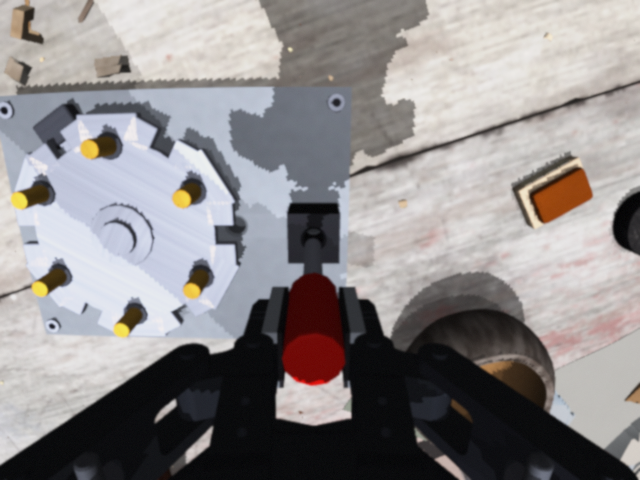

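View pics/k2.png

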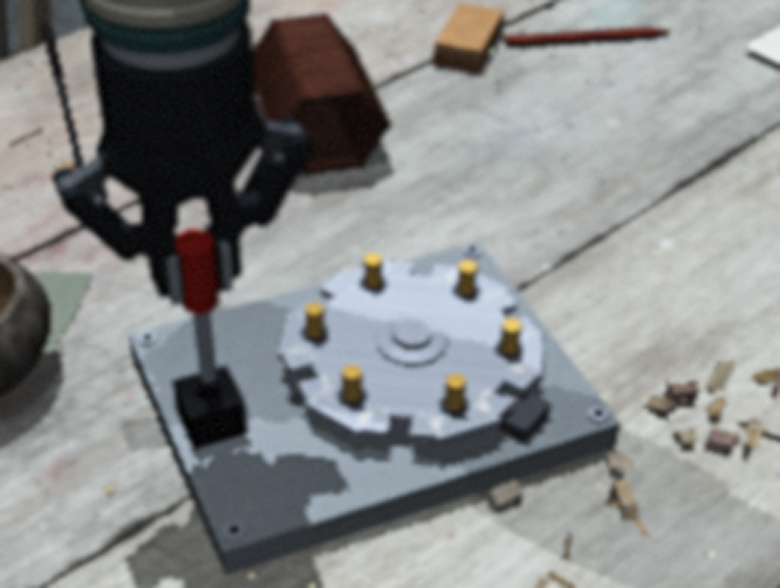

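```bash
python3 - <<'E'
from h import *
im=cv2.imread("pics/k1.png");c=cv2.resize(im[190:300,200:360],None,fx=5,fy=5,interpolation=cv2.INTER_CUBIC);cv2.imwrite("pics/k3.png",c)
show([((.5513,.1087,.165),90+YAW)])
E
```

```text
t 24.58 F [ 0.05 -0.21 -0.21]
[-0.33, -0.08, -5.54, -0.0, -0.11, -0.14]
```

View pics/k3.png

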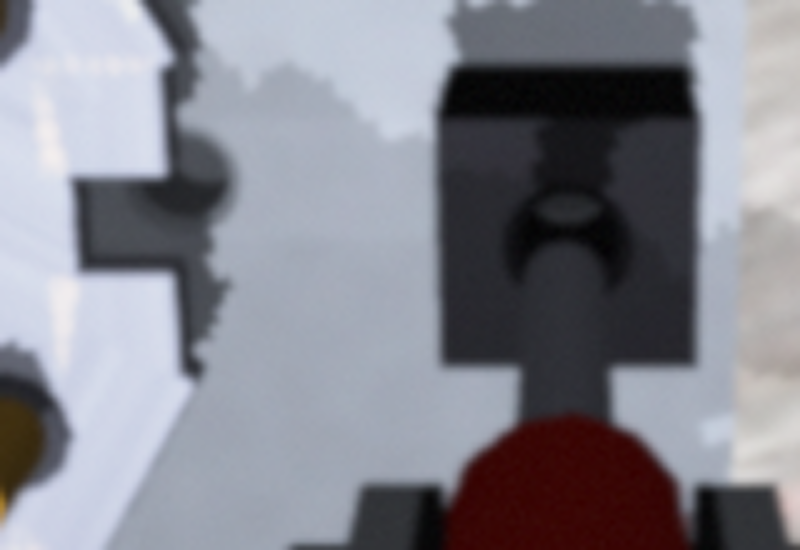

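```bash
python3 - <<'E'
from h import *
cal=robot.get_calibration("wrist");s=robot.observe();print(s["tool_pos"])
a=unproj(cal,[314,238],.054)[0];b=unproj(cal,[237,224.3],.024)[0];print(a,b,np.hypot(*(a-b)[:2]))
u=np.array([.3247,.9458]);v=np.array([.9458,-.3247])
for n,p in(("park",a),("stat",b)): print(n,(p[:2]-HUB)@u,(p[:2]-HUB)@v)
print("tool",(s["tool_pos"][:2]-HUB)@u,(s["tool_pos"][:2]-HUB)@v)
E
```

```text
[0.56852119 0.16133267 0.16162349]
[0.56756495 0.16269736 0.054     ] [0.54925085 0.11026356 0.024     ] 0.05554015495202826
park 0.13113209430915065 -0.0014431934708156258
stat 0.07559362547091335 -0.0017394157624916165
tool 0.13015186626869282 -9.566501470770959e-05
```

```bash
python3 - <<'E'
from h import *
show([((.5513,.1087,.165),90+YAW),((.5513,.1087,.150),90+YAW)])
E
```

```text
t 24.58 F [ 0.05 -0.21 -0.21]
[-0.33, -0.08, -5.54, -0.0, -0.11, -0.14]
[1.17, -0.08, -5.53, -0.0, -0.11, -0.14]
```

Call:
{"fn": "arm_command", "kwargs": {"series": [[1.5,-0.3,0,-1.8,0,0,0],[1.5,-0.3,-0.1,-3.6,0,0,0],[1.5,-0.3,-0.1,-5.0,0,0,0],[1.5,-0.3,-0.1,-5.5,0,0,0],[1.5,0.5,-0.1,-5.5,0,0,0],[1.5,1.2,-0.1,-5.5,0,0,0],[1.5,1.2,-0.1,-5.5,0,0,0],[1.5,1.2,-0.1,-5.5,0,0,0]]}}

```text
t: 25.25
tool_pos: [0.5512, 0.1101, 0.1488]
tool_rot: [[-0.004, -0.946, 0.323], [-0.001, 0.323, 0.946], [-1.0, 0.004, -0.002]]
wrist_force: [0.8, -0.8, -1.3]
gripper_width: 0.24
```

```bash
python3 - <<'E'
from h import *
s=robot.observe();print(s["tool_pos"],s["wrist_force"],s["gripper_width"])
cal=robot.get_calibration("wrist")
im=robot.capture("wrist");cv2.imwrite("pics/l1.png",cv2.resize(im[190:310,240:400],None,fx=5,fy=5,interpolation=cv2.INTER_CUBIC))
im=robot.capture("scene");cv2.imwrite("pics/l2.png",cv2.resize(im[240:360,240:380],None,fx=5,fy=5,interpolation=cv2.INTER_CUBIC))
show([((.5515,.1087,.150),90+YAW)])
E
```

```text
[0.55119449 0.11011948 0.14876691] [ 0.76317961 -0.7589711  -1.27733114] 0.23980399444356504
t 25.35 F [0.36 0.89 0.07]
[-0.05, -0.02, -0.12, 0.07, -0.09, -0.15]
```

View pics/l1.png

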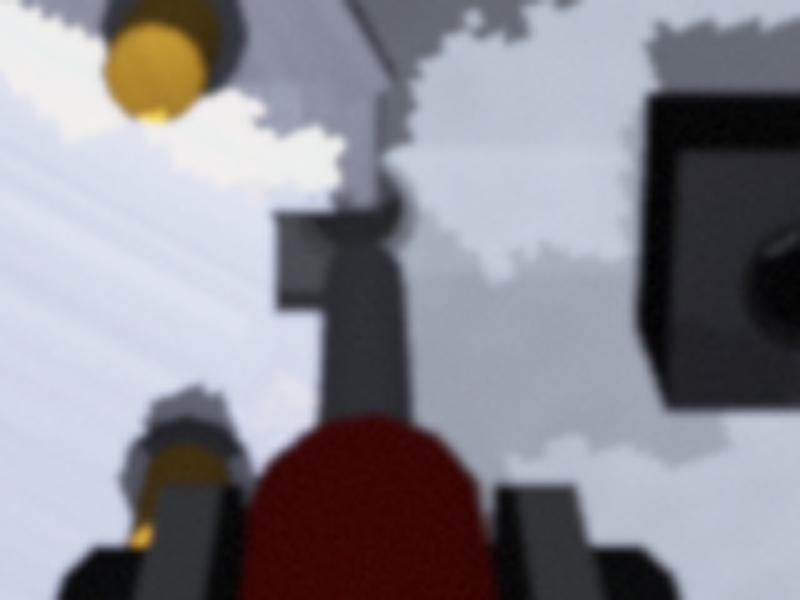

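View pics/l2.png

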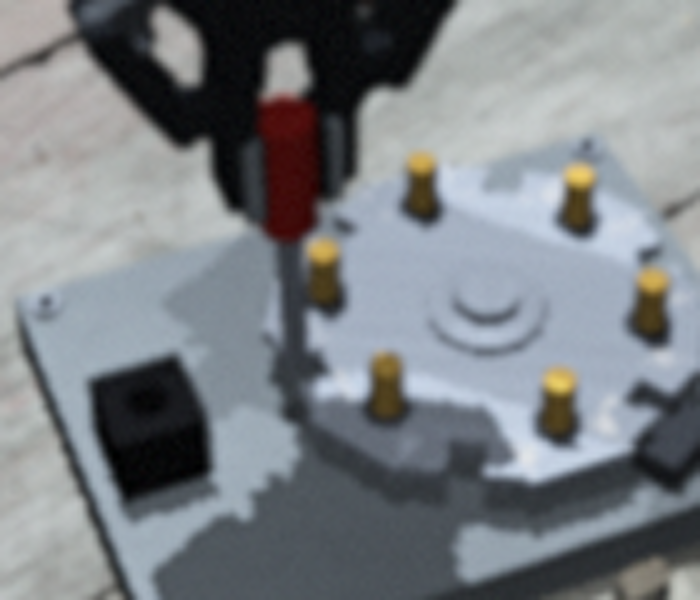

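Call:
{"fn": "arm_command", "kwargs": {"series": [[1.5,-0.1,0,-0.1,0,-0.1,-0.1],[1.5,-0.1,0,-0.1,0,-0.1,-0.1],[1.5,0.3,0,-0.1,0,-0.1,-0.1],[1.5,0.7,0,-0.1,0,-0.1,-0.1],[1.5,1.0,0,-0.1,0,-0.1,-0.1]]}}

```text
t: 25.77
tool_pos: [0.5512, 0.1089, 0.139]
tool_rot: [[-0.001, -0.946, 0.324], [0.0, 0.324, 0.946], [-1.0, 0.001, 0.0]]
wrist_force: [0.5, 0.7, -0.8]
gripper_width: 0.242
```

```bash
python3 - <<'E'
from h import *
show([((.5515,.1087,z),90+YAW) for z in(.14,.12,.1)])
E
```

```text
t 25.77 F [ 0.48  0.71 -0.79]
[-0.1, -0.04, -0.01, 0.07, 0.0, -0.07]
[1.9, -0.04, -0.01, 0.07, 0.0, -0.07]
[3.9, -0.05, -0.01, 0.07, 0.0, -0.07]
```

Call:
{"fn": "arm_command", "kwargs": {"series": [[1.5,0.5,0,0,0,0,0],[1.5,1.0,0,0,0,0,0],[1.5,1.5,0,0,0,0,0],[1.5,1.8,0,0,0,0,0],[1.5,2.1,0,0,0,0,0]]}}

```text
t: 26.18
tool_pos: [0.5509, 0.1089, 0.1174]
tool_rot: [[-0.002, -0.946, 0.324], [0.0, 0.324, 0.946], [-1.0, 0.002, -0.0]]
wrist_force: [-1.0, 0.5, -0.4]
gripper_width: 0.24
```

```bash
python3 - <<'E'
from h import *
im=robot.capture("wrist");cv2.imwrite("pics/m1.png",cv2.resize(im[190:310,240:400],None,fx=5,fy=5,interpolation=cv2.INTER_CUBIC))
show([((.5515,.1087,z),90+YAW) for z in(.12,.1)])
E
```

```text
t 26.23 F [-0.25 -0.08 -0.77]
[-0.29, -0.08, 0.01, 0.07, -0.03, -0.13]
[1.71, -0.08, 0.01, 0.07, -0.03, -0.13]
```

View pics/m1.png

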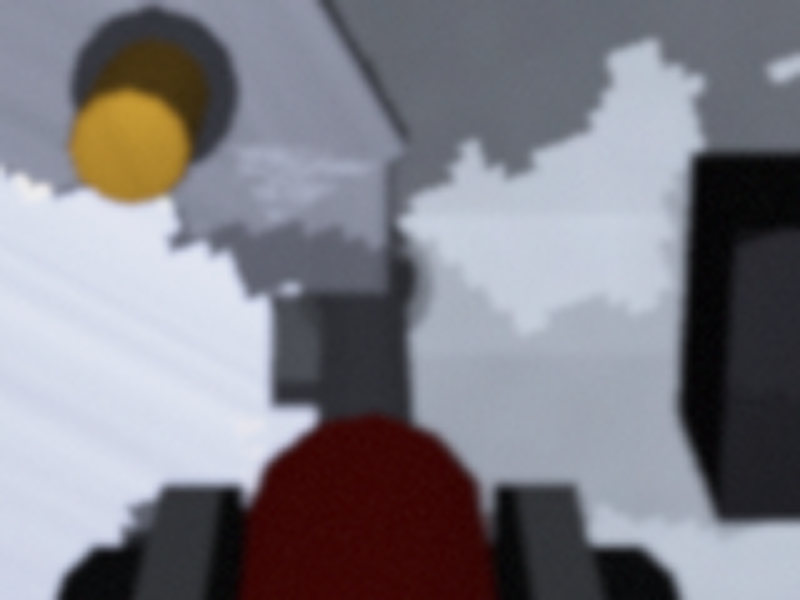

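Call:
{"fn": "arm_command", "kwargs": {"series": [[1.5,0.5,-0.04,0,0,0,0],[1.5,0.9,-0.04,0,0,0,0],[1.5,1.3,-0.04,0,0,0,0],[1.5,1.5,-0.04,0,0,0,0],[1.5,1.6,-0.04,0,0,0,0],[1.5,1.7,-0.04,0,0,0,0]]}}

```text
t: 26.73
tool_pos: [0.5511, 0.1087, 0.0999]
tool_rot: [[-0.002, -0.946, 0.324], [0.0, 0.324, 0.946], [-1.0, 0.002, -0.001]]
wrist_force: [-0.6, -0.4, 4.4]
gripper_width: 0.241
```

```bash
python3 - <<'E'
from h import *
show([((.5515,.1087,z),90+YAW) for z in(.12,.1)])
print(robot.observe()["tool_pos"])
E
```

```text
t 26.73 F [-0.57 -0.42  4.41]
[-2.01, -0.04, 0.01, 0.07, -0.04, -0.13]
[-0.01, -0.04, 0.01, 0.07, -0.04, -0.13]
[0.5510505  0.10873677 0.09990948]
```

Call:
{"fn": "arm_command", "kwargs": {"series": [[3.5,0,0,0,0,0,0],[6,0,0,0,0,0,0],[6,0,0,0,0,0,0],[6,0,0,0,0,0,0],[6,-1,0,0,0,0,0],[6,-4,0,0,0,0,0],[6,-8,0,0,0,0,0],[6,-11,0,0,0,0,0],[6,-12,0,0,0,0,0],[6,-12,0,0,0,0,0]]}}

```text
t: 27.57
tool_pos: [0.5533, 0.1092, 0.2237]
tool_rot: [[0.005, -0.946, 0.324], [0.002, 0.324, 0.946], [-1.0, -0.004, 0.003]]
wrist_force: [0.1, -0.1, -1.2]
gripper_width: 0.699
```

```bash
python3 look.py n1; python3 - <<'E'
from h import *
cal=robot.get_calibration("wrist");im=robot.capture("wrist");cv2.imwrite("pics/n2.png",im)
cs=robot.get_calibration("scene");im=robot.capture("scene");cv2.imwrite("pics/n3.png",cv2.resize(im[230:380,230:420],None,fx=4,fy=4,interpolation=cv2.INTER_CUBIC))
P=[bed(.0745,90,z) for z in(.119,.07,.046)]
print(proj(cal,P).round(1).tolist(),((proj(cs,P)-[230,230])*4).round(0).tolist())
E
```

```text
posts [ 60.2 120.6 180.5 240.3 299.3 359.5] phase mod60 0.09 | tool [0.5519 0.1089 0.2214] r 0.0752 ang 89.0 F [ 0.5 -0.  -0.8] t 27.62
[[311.0, 240.3], [311.3, 219.1], [311.4, 211.0]] [[272.0, 216.0], [275.0, 297.0], [277.0, 334.0]]
```

View pics/n2.png

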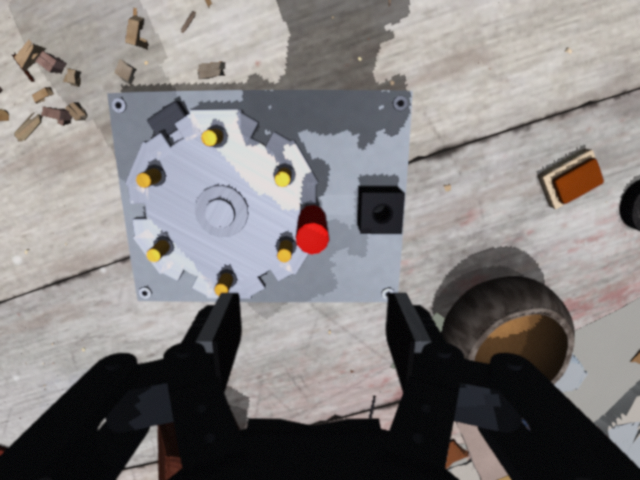

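View pics/n3.png

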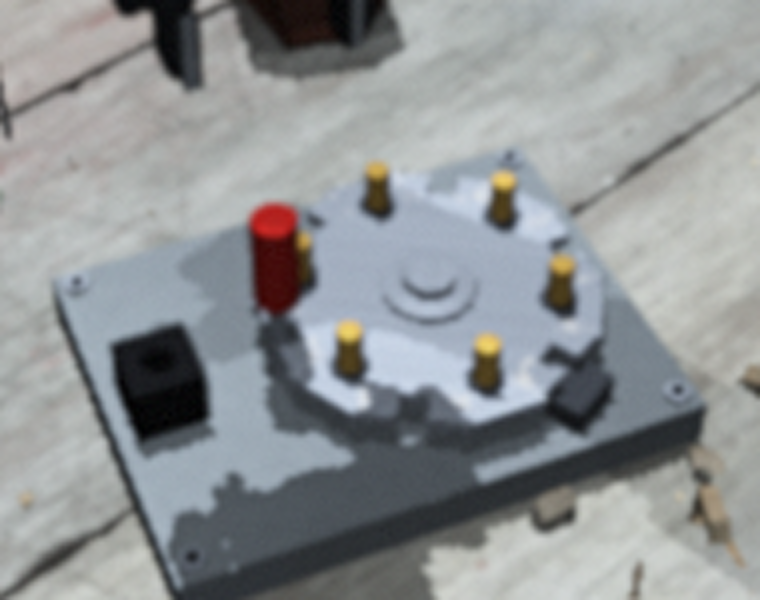

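The scene view shows the handle's top at about (273, 218) in the crop, against (272, 216) predicted for a pin fully home. The wrist view shows it at about (312, 236), against (311, 240). The pin stands upright and the gripper is clear of it.

```bash
python3 - <<'E'
from bench import robot
print(robot.close_job())
E
```

```text
the job is handed in; nothing more can be done
None
```

The turret is three clicks anticlockwise of its end stop, and the pin is in the station hole. I handed the job in at about 28 s of the 72 s allowed.

**Clockwise to the stop:** I pushed the turret round by its posts for two clicks. On the next push it gave only about 2° and then held at about 17 N, so I took that as the stop. Under an earlier push, on the second click, it held at about 10 N and then moved, so I only trusted a higher force.

**Back three clicks:** I let the turret settle at home, then pushed it anticlockwise one click at a time. I checked it with the top camera after each click; the largest force I read was about 10 N. The last check showed it resting on the click, within about 0.1°.

**Locking:** I lifted the pin out of the parking hole and lowered it through the slot into the station hole. There was almost no side force. It met the floor at about 4 N, at the same height where I had gripped it in the parking hole.

**Last checks:** After release, both camera views put the handle within a few pixels of the position expected for a pin fully home and upright. The gripper was clear of it, and nothing touched the sound box, jar or bowl. The estimates of the hole positions differed by up to about 2 mm between views, so I placed the pin by the 56 mm distance between the two holes, and it went in cleanly.

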